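# Turn out the warm tarts

## Task

Turn the warmer's thermostat fully anticlockwise to off, and stand every tin on it that holds a tart in a nest of the ejector stand (an empty ring can stay on the warmer). When all of these tins are loaded, raise the stand's handle all the way so that every tart is pushed up on its loose base out of its ring, and set the tarts, each still on its base, upright on the blue serving board. Then push the handle fully down again, leaving the empty rings in their nests and the other things on the table where they are.

Things in the scene. Friction and masses are not known exactly. Their poses are not given: they have to be found in the camera images.
- warmer: Fixed square steel plate warmer, 235 x 235 mm, on the left or the right of the work area. Origin: centre of its underside; z up. Its flat top is 45 mm above its origin, with an 8 mm high, 6 mm wide lip round the edge. Three tins stand on it at the start, of which one may be an empty ring; the thermostat knob is in one corner, at x = -50, y = -55 mm in this frame.
- thermo (a joint): Thermostat knob on the warmer's top, vertical axis. Value in rad: 0 is the off end stop (fully anticlockwise seen from above); it grows clockwise to 2.7 and starts well away from off. Light friction (0.04 N m), stays where it is left.
- thermo_grip (a point): Point on the knob's axis, 8 mm below the top of its upright grip bar. The bar is black, 46 mm long along this point's x axis, 14 mm thick along its y axis, and the point turns with the knob. The bar's upright sides reach 23 mm below this point, where a 48 mm disc begins; the warmer's top is 37 mm below this point.
- stand: Fixed ejector stand, 100 x 300 mm, long axis along its y, 75 mm high to the top of its white seat plate. Origin: centre of its underside, z up. On the plate are three nests in a row along y, 92 mm apart. Each nest has a 36 mm round plunger head in its middle, level with the plate when down.
- nest0 (a point): Centre of a nest, on the top of the seat plate (axes as the stand's). Round it are four upright steel locating pins (8 mm thick, 10 mm high) at x, y = +-28.5 mm. A tin stands flat on the plate between the pins with about 3 mm to spare all round. Any tin may go in any nest.
- nest1 (a point): Centre of a nest, on the top of the seat plate (axes as the stand's). Round it are four upright steel locating pins (8 mm thick, 10 mm high) at x, y = +-28.5 mm. A tin stands flat on the plate between the pins with about 3 mm to spare all round. Any tin may go in any nest.
- nest2 (a point): Centre of a nest, on the top of the seat plate (axes as the stand's). Round it are four upright steel locating pins (8 mm thick, 10 mm high) at x, y = +-28.5 mm. A tin stands flat on the plate between the pins with about 3 mm to spare all round. Any tin may go in any nest.
- lift (a joint): Height in m of the lifting carriage that carries all three plungers and the handle: 0 down (start), 0.036 fully up (end stop). Raising the handle raises the three plungers together, which come up through the holes in the tins' bottoms. It is stiff: about 12 to 16 N lifts it, about 7 N pushes it down, and it stays where it is left.
- lift_grip (a point): Centre of the black handle bar of the lifting carriage, at the stand's +y end (200 mm from its centre, 115 mm above the table when down); moves up with the carriage. The bar is 64 mm long along the stand's y, 16 mm thick along its x, 18 mm tall; below it is a 12 mm round post, in the middle of the bar. Take it from above across the stand's x.
- ring0: Plain aluminium ring of a loose-bottomed tart tin: 66 mm outside diameter, 60 mm inside, 30 mm tall, with a 3 mm thick inward ledge at the bottom that leaves a 49 mm hole. Origin: centre of its underside, z up. 90 g. Starts on the warmer. If its tart is absent it is an empty ring.
- ring1: Plain aluminium ring of a loose-bottomed tart tin: 66 mm outside diameter, 60 mm inside, 30 mm tall, with a 3 mm thick inward ledge at the bottom that leaves a 49 mm hole. Origin: centre of its underside, z up. 90 g. Starts on the warmer. If its tart is absent it is an empty ring.
- ring2: Plain aluminium ring of a loose-bottomed tart tin: 66 mm outside diameter, 60 mm inside, 30 mm tall, with a 3 mm thick inward ledge at the bottom that leaves a 49 mm hole. Origin: centre of its underside, z up. 90 g. Starts on the warmer. If its tart is absent it is an empty ring.
- tart0: Firm baked tart fixed on its loose metal base, one rigid piece: base 56 mm across, 4 mm thick; upright-sided tart 54 mm across; 24 mm tall in all. Origin: centre of the base's underside, z up. 60-100 g. Starts on the ledge in ring0 (3 mm above the ring's underside), its top 3 mm below the rim. With the carriage fully up its underside is 6 mm above the rim. May be absent (its ring is then empty).
- tart1: Firm baked tart fixed on its loose metal base, one rigid piece: base 56 mm across, 4 mm thick; upright-sided tart 54 mm across; 24 mm tall in all. Origin: centre of the base's underside, z up. 60-100 g. Starts on the ledge in ring1 (3 mm above the ring's underside), its top 3 mm below the rim. With the carriage fully up its underside is 6 mm above the rim. May be absent (its ring is then empty).
- tart2: Firm baked tart fixed on its loose metal base, one rigid piece: base 56 mm across, 4 mm thick; upright-sided tart 54 mm across; 24 mm tall in all. Origin: centre of the base's underside, z up. 60-100 g. Starts on the ledge in ring2 (3 mm above the ring's underside), its top 3 mm below the rim. With the carriage fully up its underside is 6 mm above the rim. May be absent (its ring is then empty).
- board: Loose light blue serving board, 200 mm along its x, 270 mm along its y, 12 mm thick, 0.9 kg, lying flat on the other side from the warmer. Origin: centre of its underside, so its top is 12 mm above the origin.
- sauce: Brick-red squeeze bottle with white cap, 54 mm across, 170 mm tall. Bystander.
- dip_bowl: Small dark bowl, 84 mm across, 36 mm tall, near the middle front. Bystander.
- side_bowl: Dark bowl, 100 mm across, 45 mm tall. Bystander.
- spatula: Steel spatula 240 mm long lying flat, close to the robot. Bystander.
- pepper: Brown wooden pepper jar, 48 mm across, 130 mm tall. Bystander.

How it is judged (in metres and radians):
On the way, in this order (a step that is already met when the one before it is completed fails the run):
1. the thermostat is off (within 0.1 rad of its anticlockwise stop) (value of joint thermo below 0.1 rad), for 0.2 s.
2. with all the filled tins standing in nests, every tart has been pushed up on its base to the top of its ring or higher, all at one time (value of joint lift above 0.031 m and (horizontal distance between tart0 and nest0 below 0.012 m or horizontal distance between tart0 and nest1 below 0.012 m or horizontal distance between tart0 and nest2 below 0.012 m) and horizontal distance between tart0 and ring0 below 0.012 m and z of tart0 in the frame of ring0 between 0.03 and 0.04 m and z of tart0 in the frame of stand between 0.104 and 0.115 m and angle between each of tart0, tart1, tart2's own z axis and vertical below 0.1 rad and (horizontal distance between tart1 and nest0 below 0.012 m or horizontal distance between tart1 and nest1 below 0.012 m or horizontal distance between tart1 and nest2 below 0.012 m) and horizontal distance between tart1 and ring1 below 0.012 m and z of tart1 in the frame of ring1 between 0.03 and 0.04 m and z of tart1 in the frame of stand between 0.104 and 0.115 m and (horizontal distance between tart2 and nest0 below 0.012 m or horizontal distance between tart2 and nest1 below 0.012 m or horizontal distance between tart2 and nest2 below 0.012 m) and horizontal distance between tart2 and ring2 below 0.012 m and z of tart2 in the frame of ring2 between 0.03 and 0.04 m and z of tart2 in the frame of stand between 0.104 and 0.115 m), for 0.2 s.
At the end, for the whole second after the job is handed in: Thermostat within 0.1 rad of off; handle within 4 mm of down; every ring upright (0.1 rad), flat in a nest (8 mm aside, 5 mm in height) or on the warmer; every tart upright (0.1 rad), at rest, base flat on the board (4 mm), its centre 20 mm or more inside the edges (value of joint thermo below 0.1 rad and value of joint lift below 0.004 m and (((horizontal distance between ring0 and nest0 below 0.008 m or horizontal distance between ring0 and nest1 below 0.008 m or horizontal distance between ring0 and nest2 below 0.008 m) and z of ring0 in the frame of stand between 0.07 and 0.08 m and angle between ring0's own z axis and vertical below 0.1 rad) or (x of ring0 in the frame of warmer between -0.11 and 0.11 m and y of ring0 in the frame of warmer between -0.11 and 0.11 m and z of ring0 in the frame of warmer between 0.04 and 0.05 m and angle between ring0's own z axis and vertical below 0.1 rad)) and x of tart0 in the frame of board between -0.08 and 0.08 m and y of tart0 in the frame of board between -0.115 and 0.115 m and z of tart0 in the frame of board between 0.008 and 0.016 m and angle between each of tart0, tart1, tart2's own z axis and vertical below 0.1 rad and linear speed of each of tart0, tart1, tart2 below 0.02 m/s and (((horizontal distance between ring1 and nest0 below 0.008 m or horizontal distance between ring1 and nest1 below 0.008 m or horizontal distance between ring1 and nest2 below 0.008 m) and z of ring1 in the frame of stand between 0.07 and 0.08 m and angle between ring1's own z axis and vertical below 0.1 rad) or (x of ring1 in the frame of warmer between -0.11 and 0.11 m and y of ring1 in the frame of warmer between -0.11 and 0.11 m and z of ring1 in the frame of warmer between 0.04 and 0.05 m and angle between ring1's own z axis and vertical below 0.1 rad)) and x of tart1 in the frame of board between -0.08 and 0.08 m and y of tart1 in the frame of board between -0.115 and 0.115 m and z of tart1 in the frame of board between 0.008 and 0.016 m and (((horizontal distance between ring2 and nest0 below 0.008 m or horizontal distance between ring2 and nest1 below 0.008 m or horizontal distance between ring2 and nest2 below 0.008 m) and z of ring2 in the frame of stand between 0.07 and 0.08 m and angle between ring2's own z axis and vertical below 0.1 rad) or (x of ring2 in the frame of warmer between -0.11 and 0.11 m and y of ring2 in the frame of warmer between -0.11 and 0.11 m and z of ring2 in the frame of warmer between 0.04 and 0.05 m and angle between ring2's own z axis and vertical below 0.1 rad)) and x of tart2 in the frame of board between -0.08 and 0.08 m and y of tart2 in the frame of board between -0.115 and 0.115 m and z of tart2 in the frame of board between 0.008 and 0.016 m); the robot touches nothing.
It fails at once if one of the other things on the table is moved more than 40 mm (distance of any of sauce, dip_bowl, side_bowl, spatula, pepper from where it was at the start of the episode above 0.04 m).
Of tart0, tart1, tart2 only 2 to 3 are there at a start; the rules pass over those that are not, and their reading is None.
At some moment in a run one of board may be knocked a few centimetres aside while the robot is not near it.
Once in a run the grip may slacken for a moment while it holds something.
It also fails if it takes over 210 s, if anything falls off the work surface, if the arm or the gripper's body presses on something with over 40 N, if the wrist force passes 120 N, or if a joint passes its speed limit or range.

## Robot

A 6-joint arm with a two-finger parallel gripper is mounted at the origin on the work surface. World frame = base frame: x ahead of the robot, y to its left, z up, the work surface at z = 0. Lengths are in m, angles in degrees, forces in N, time in s.
With the tool pointing down it reaches from about 0.375 to 0.9 m from the base axis. Payload 3.1 kg.
Tool frame: the origin (TCP) lies on the centre line of the jaws, within the pads' length; the fingertips stand 17 mm ahead of it and the grasp point (between the pads) lies 2 mm behind it; y points along the fingers, x is the direction in which the jaws open and shut, and the axes are right-handed (so a half turn about y gives the same grasp; the last joint's range is limited). The gripper opens to 87 mm and grips with 3 to 60 N. Pads are 19 mm wide; open, the fingers measure 117 mm over their backs; the gripper's body (75 mm by 190 mm) begins 51 mm behind the grasp point.
Start: joints at [62.08, 30.224, 82.088, -0, 67.689, -10.227], TCP at [0.19, 0.595, 0.24] pointing down, gripper open.
Joint ranges: [-176.69, 176.69], [-43.24, 126.21], [12.49, 139.97], [-82, 262], [0, 151.66], [-163.58, 163.58]. Speed limits (degrees/s): [159.86, 159.86, 180, 180, 180, 180].

## Interface

Orientations are given as a 3x3 rotation matrix whose columns are the frame's x, y, z axes.
In Python, from rig import read_state, capture, camera_info, hand_in, trace, tip_of gives the robot as it stands.
- The arm moves only by the tool jog_arm, never from a script. Its argument "steps" is a list of rows, each an object with "fingers": the opening in per cent of the stroke, from 0 (shut) to 100 (fully open); "delta_pos": the shift along the world's x, y, z in mm, a list of three; "turn": the turn about the world's z in degrees. A call has 1 to 20 rows; each row is the pose to reach, as a shift and turn from the pose commanded when the call began; what a row does not reach only later rows make up. A row lasts 1/12 s, in which the tool goes at most 41.7 mm and 7.16 degrees, less where a joint would pass 70% of its speed; a pose out of reach is approached as far as the arm can. A call with a gripper value outside its range is refused whole. The fingers move at their own pace and stop on an object; the grip force is fixed at half the most. Time passes only in rows, so rows that repeat a pose let the fingers close. It gives the time, the measured TCP pose, the force and the opening at its end, in the units of the state.
- read_state(): the state, without advancing time (a new reading comes with each control period).
- capture(name): name is "side" or "top" or "wrist"; returns the picture (384x512x3 uint8, red, green, blue); there is no depth.
- camera_info(name): a dict with "fov_y" (degrees; the focal length in pixels is half the picture's height over the tangent of half this angle, whatever the lens; pixels are square), "cx", "cy" (the principal point, pixels), "view" (4x4, takes a point from world to camera coordinates); the wrist camera has in their place "tool_from_camera" (4x4, takes a point from camera to tool coordinates, whose origin is the TCP and whose axes are the tool frame's). Camera axes: x right, y down, z forward; pixel columns grow to the right and rows downward; lengths in m; the calibration is good to about 2 mm. A picture is of the moment at which its call begins: read the wrist's pose just before it. camera_info takes no time and is no camera call.
- hand_in(): hands the job in, once; it reports no verdict.
Trained networks look in the newest picture that a camera, given by its name, has taken for a name from the list of things; names that differ only in an ending like _2 or _b are one class to them, and where a whole thing is asked for, a point or a joint stands for the part that bears it (a point fixed in the world has none). Each returns a list of dicts, best first, with "confidence" (0 to 1); they miss things now and then, are a little off and sometimes report something else, mostly with a low value. They report only what shows in the picture. A call takes as long as a camera call.
- trace(target, camera): "mask" (384x512 bool, what is visible of it).
- tip_of(target, camera): "position" ([x, y, z] in m, in world coordinates, good to about 4 mm: a listed point, or the origin of a listed thing).
The state is a dict: "time_s": time; "joint_positions": joint angles; "qvel": joint speeds; "tau": joint torques, N m; "position": TCP position; "tcp_rot": TCP orientation; "force": force on the tool from outside, world axes, zero at the start; "moment": the same for the moment, N m; "opening": opening from 0.0 (shut) to 1.0 (fully open).
Only numpy, scipy, OpenCV 4.12 (cv2) and the standard library are available. Lean on these libraries where they do the work, as an engineer would, in place of code of your own. Each camera call takes 0.05 s, during which the arm holds its last target.

## Working session

There is one attempt and no reset: what is moved stays moved. The work goes in short steps, Python scripts to look and compute and a tool call to move; the robot and the scene stay as the last step left them, time stands still between calls to the robot, and variables do not carry over. Pictures are saved under pics/ and viewed, and the job is handed in when it is done.

Besides the shell and the picture viewer there is one more tool, called after "Call:" as name(argument=value, ...), one argument or row to a line, values as JSON. jog_arm: Moves the arm, as the interface text tells. Its arguments: {"type":"object","properties":{"steps":{"type":"array","items":{"type":"object","properties":{"fingers":{"type":"number"},"delta_pos":{"type":"array","items":{"type":"number"}},"turn":{"type":"number"}}}}},"required":["steps"]}

```bash
mkdir -p pics; ls; python3 - <<'E'
from rig import *
import cv2, numpy as np
s=read_state(); print({k:np.round(v,3).tolist() for k,v in s.items()})
for c in ["side","top","wrist"]:
    im=capture(c); cv2.imwrite(f"pics/{c}0.png",im[:,:,::-1])
    i=camera_info(c); print(c,{k:np.round(v,3).tolist() for k,v in i.items()})
for t in ["warmer","thermo_grip","stand","nest0","lift_grip","ring0","tart0","board","sauce","dip_bowl","side_bowl","spatula","pepper"]:
    for c in ["top","side"]:
        r=tip_of(t,c); print(t,c,[(round(d["confidence"],2),np.round(d["position"],3).tolist()) for d in r[:5]])
print(read_state()["time_s"])
E
```

```text
pics
{'time_s': 0.0, 'joint_positions': [62.08, 30.278, 82.158, 0.001, 67.686, -10.228], 'qvel': [0.077, 0.021, 0.056, -0.097, -0.061, -0.006], 'tau': [-0.001, -44.004, -17.659, 0.063, 0.058, -0.0], 'position': [0.19, 0.595, 0.239], 'tcp_rot': [[0.304, -0.001, -0.953], [0.953, -0.002, 0.304], [-0.002, -1.0, 0.0]], 'force': [-0.165, 0.434, -0.179], 'moment': [-0.015, -0.019, -0.036], 'opening': 1.002}
side {'fov_y': 52.6, 'cx': 262.23, 'cy': 189.832, 'view': [[-0.848, -0.53, -0.004, 0.488], [-0.4, 0.645, -0.651, 0.275], [0.347, -0.55, -0.759, 0.841], [0.0, 0.0, 0.0, 1.0]]}
top {'fov_y': 50.729, 'cx': 259.265, 'cy': 195.731, 'view': [[-0.015, -1.0, 0.027, 0.005], [-0.992, 0.011, -0.126, 0.559], [0.125, -0.028, -0.992, 1.139], [0.0, 0.0, 0.0, 1.0]]}
wrist {'fov_y': 71.236, 'cx': 253.766, 'cy': 190.626, 'tool_from_camera': [[1.0, 0.001, 0.001, 0.001], [-0.0, -0.295, 0.956, -0.146], [0.001, -0.956, -0.295, 0.081], [0.0, 0.0, 0.0, 1.0]]}
warmer top [(0.79, [0.434, -0.29, 0.002])]
warmer side [(0.97, [0.434, -0.289, 0.001])]
thermo_grip top [(0.58, [0.378, -0.341, 0.082])]
thermo_grip side 
[... 1065 characters left out ...]
8, 0.074, 0.072]), (0.25, [0.482, -0.247, 0.044])]
board side [(0.66, [0.434, 0.298, -0.006])]
sauce top [(0.59, [0.667, 0.377, 0.0])]
sauce side [(0.81, [0.666, 0.376, 0.001]), (0.54, [0.484, -0.247, 0.042]), (0.2, [0.638, 0.074, 0.08])]
dip_bowl top [(0.85, [0.496, 0.043, 0.004])]
dip_bowl side [(0.64, [0.496, 0.049, 0.0]), (0.18, [0.623, -0.114, 0.074])]
side_bowl top [(0.68, [0.676, -0.317, -0.002])]
side_bowl side [(0.65, [0.673, -0.318, -0.003])]
spatula top [(0.66, [0.425, -0.012, 0.002]), (0.64, [0.482, -0.337, 0.045])]
spatula side [(0.7, [0.428, -0.016, -0.002])]
pepper top [(0.6, [0.714, 0.275, -0.002])]
pepper side [(0.73, [0.714, 0.274, 0.0]), (0.29, [0.648, 0.179, 0.115])]
1.45
```

View pics/top0.png

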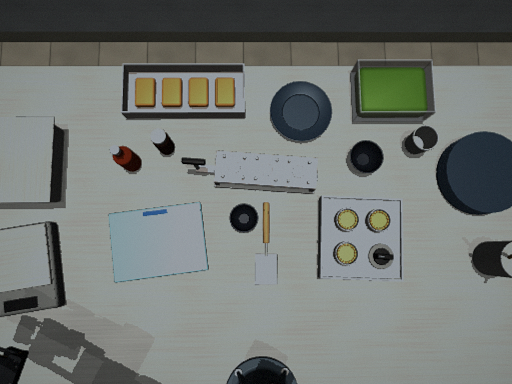

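View pics/side0.png

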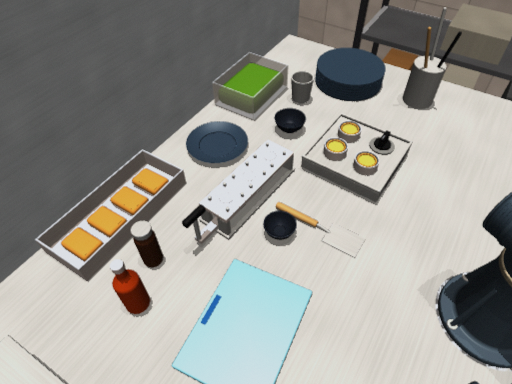

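View pics/wrist0.png

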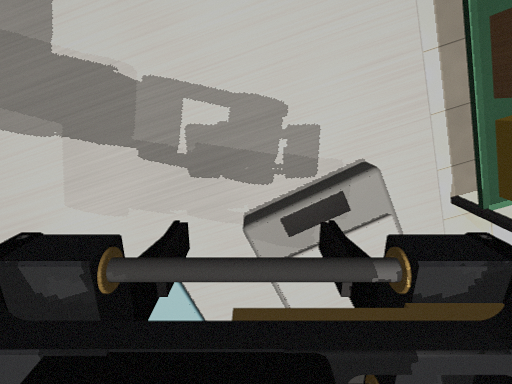

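```bash
python3 - <<'E'
import cv2
im=cv2.imread("pics/top0.png")[190:285,312:408]
cv2.imwrite("pics/crop1.png",cv2.resize(im,None,fx=6,fy=6,interpolation=cv2.INTER_CUBIC))
E
```

```text
(no output)
```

View pics/crop1.png

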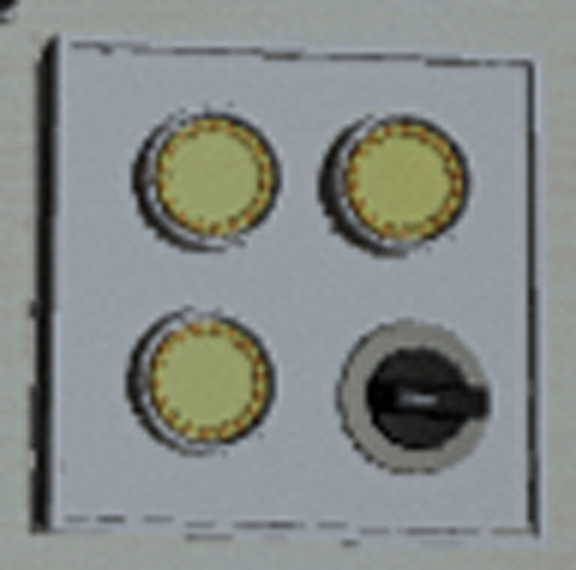

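Call:
jog_arm(
  steps=[
    {"delta_pos":[18,-35,0],"turn":-7},
    {"delta_pos":[36,-70,0],"turn":-14},
    {"delta_pos":[54,-105,0],"turn":-21},
    {"delta_pos":[72,-140,0],"turn":-28},
    {"delta_pos":[90,-175,0],"turn":-35},
    {"delta_pos":[108,-210,0],"turn":-42},
    {"delta_pos":[126,-245,0],"turn":-49},
    {"delta_pos":[144,-280,0],"turn":-56},
    {"delta_pos":[162,-315,0],"turn":-63},
    {"delta_pos":[180,-350,0],"turn":-70},
    {"delta_pos":[198,-385,0],"turn":-77},
    {"delta_pos":[216,-420,0],"turn":-84},
    {"delta_pos":[234,-455,0],"turn":-91},
    {"delta_pos":[252,-490,0],"turn":-91},
    {"delta_pos":[270,-525,0],"turn":-91},
    {"delta_pos":[288,-560,0],"turn":-91},
    {"delta_pos":[280,-600,0],"turn":-91},
    {"delta_pos":[270,-640,0],"turn":-91},
    {"delta_pos":[260,-680,0],"turn":-91},
    {"delta_pos":[250,-720,0],"turn":-91},
  ],
)

```text
$.steps[0]: bad value
```

Call:
jog_arm(
  steps=[
    {"fingers":100,"delta_pos":[18,-35,0],"turn":-7},
    {"fingers":100,"delta_pos":[36,-70,0],"turn":-14},
    {"fingers":100,"delta_pos":[54,-105,0],"turn":-21},
    {"fingers":100,"delta_pos":[72,-140,0],"turn":-28},
    {"fingers":100,"delta_pos":[90,-175,0],"turn":-35},
    {"fingers":100,"delta_pos":[108,-210,0],"turn":-42},
    {"fingers":100,"delta_pos":[126,-245,0],"turn":-49},
    {"fingers":100,"delta_pos":[144,-280,0],"turn":-56},
    {"fingers":100,"delta_pos":[162,-315,0],"turn":-63},
    {"fingers":100,"delta_pos":[180,-350,0],"turn":-70},
    {"fingers":100,"delta_pos":[198,-385,0],"turn":-72},
    {"fingers":100,"delta_pos":[216,-420,0],"turn":-72},
    {"fingers":100,"delta_pos":[234,-455,0],"turn":-72},
    {"fingers":100,"delta_pos":[252,-490,0],"turn":-72},
    {"fingers":100,"delta_pos":[270,-525,0],"turn":-72},
    {"fingers":100,"delta_pos":[288,-560,0],"turn":-72},
    {"fingers":100,"delta_pos":[280,-600,0],"turn":-72},
    {"fingers":100,"delta_pos":[270,-640,0],"turn":-72},
    {"fingers":100,"delta_pos":[260,-680,0],"turn":-72},
    {"fingers":100,"delta_pos":[250,-720,0],"turn":-72},
  ],
)

```text
time_s: 3.12
position: [0.4394, -0.1264, 0.2397]
tcp_rot: [[1.0, 0.0, -0.006], [0.006, -0.0, 1.0], [0.0, -1.0, -0.0]]
force: [1.4, 0.4, -0.5]
opening: 1.0
```

```bash
cat > h.py <<'E'
from rig import *
import cv2, numpy as np
def snap(c,n):
    im=capture(c); cv2.imwrite(f"pics/{n}.png",im[:,:,::-1]); return im
def cam(c,s=None):
    i=camera_info(c); f=192/np.tan(np.radians(i["fov_y"]/2)); K=np.array([[f,0,i["cx"]],[0,f,i["cy"]],[0,0,1]])
    if c=="wrist":
        s=s or read_state(); T=np.eye(4);T[:3,:3]=s["tcp_rot"];T[:3,3]=s["position"]
        V=np.linalg.inv(T@np.array(i["tool_from_camera"]))
    else: V=np.array(i["view"])
    return K,V
def proj(K,V,p):
    q=V[:3,:3]@np.asarray(p)+V[:3,3]; q=K@q; return q[:2]/q[2]
def back(K,V,uv,z):
    d=V[:3,:3].T@np.linalg.inv(K)@np.array([uv[0],uv[1],1.]); c=-V[:3,:3].T@V[:3,3]
    return c+d*(z-c[2])/d[2]
def P(t,c,n=5):
    for d in tip_of(t,c)[:n]: print(t,c,round(d["confidence"],2),np.round(d["position"],4).tolist())
E
python3 - <<'E'
from h import *
s=read_state(); snap("wrist","w1")
for t in ["warmer","thermo_grip","ring0","tart0"]: P(t,"wrist")
E
```

```text
warmer wrist 0.69 [0.4341, -0.2894, 0.0001]
thermo_grip wrist 0.66 [0.3817, -0.343, 0.0788]
ring0 wrist 0.79 [0.39, -0.2409, 0.0465]
ring0 wrist 0.58 [0.4879, -0.2456, 0.0479]
ring0 wrist 0.57 [0.483, -0.3377, 0.0446]
tart0 wrist 0.87 [0.4862, -0.2463, 0.0477]
tart0 wrist 0.6 [0.389, -0.2378, 0.0462]
```

View pics/w1.png

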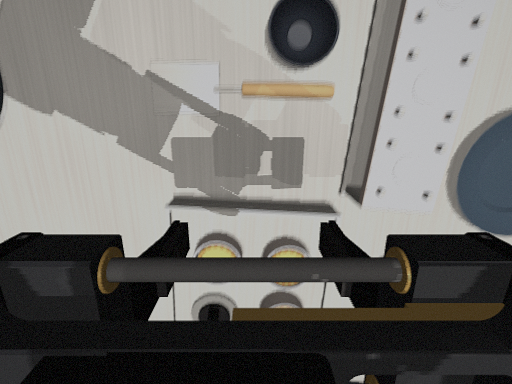

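```bash
python3 - <<'E'
import cv2
im=cv2.imread("pics/w1.png")[290:330,180:250]
cv2.imwrite("pics/crop2.png",cv2.resize(im,None,fx=8,fy=8,interpolation=cv2.INTER_CUBIC))
im=cv2.imread("pics/side0.png")[110:180,290:420]
cv2.imwrite("pics/crop3.png",cv2.resize(im,None,fx=6,fy=6,interpolation=cv2.INTER_CUBIC))
E
```

```text
(no output)
```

View pics/crop2.png

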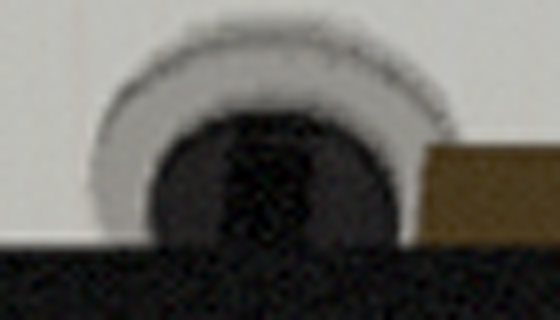

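View pics/crop3.png

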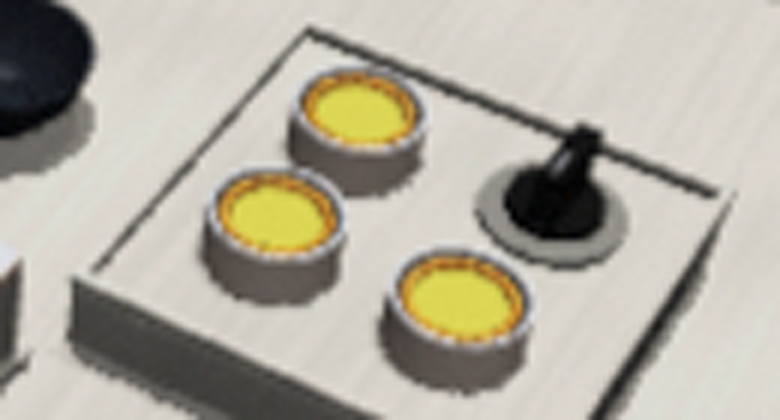

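Call:
jog_arm(
  steps=[
    {"fingers":50,"delta_pos":[-10,-38,0],"turn":0},
    {"fingers":50,"delta_pos":[-20,-76,0],"turn":0},
    {"fingers":50,"delta_pos":[-30,-114,0],"turn":0},
    {"fingers":50,"delta_pos":[-40,-152,0],"turn":0},
    {"fingers":50,"delta_pos":[-50,-190,0],"turn":0},
    {"fingers":50,"delta_pos":[-58,-217,-10],"turn":0},
    {"fingers":50,"delta_pos":[-58,-217,-45],"turn":0},
    {"fingers":50,"delta_pos":[-58,-217,-75],"turn":0},
    {"fingers":50,"delta_pos":[-58,-217,-105],"turn":0},
    {"fingers":50,"delta_pos":[-58,-217,-130],"turn":0},
    {"fingers":50,"delta_pos":[-58,-217,-150],"turn":0},
    {"fingers":50,"delta_pos":[-58,-217,-160],"turn":0},
    {"fingers":50,"delta_pos":[-58,-217,-160],"turn":0},
  ],
)

```text
time_s: 4.45
position: [0.3824, -0.3393, 0.0779]
tcp_rot: [[1.0, -0.002, -0.008], [0.008, 0.003, 1.0], [-0.002, -1.0, 0.003]]
force: [0.2, -0.2, -0.2]
opening: 0.503
```

```bash
python3 - <<'E'
from h import *
s=read_state(); print(s["position"],s["force"],s["moment"])
a=snap("side","s2");b=snap("top","t2")
o=np.hstack([cv2.resize(a[90:190,280:430],None,fx=2.6,fy=3,interpolation=2),cv2.resize(b[180:280,310:460],None,fx=2.6,fy=3,interpolation=2)])
cv2.imwrite("pics/c4.png",o[:,:,::-1])
E
```

```text
[ 0.38242578 -0.33927541  0.07785811] [ 0.19646802 -0.18468121 -0.20345144] [-0.08516295  0.0438067   0.03072128]
```

View pics/c4.png

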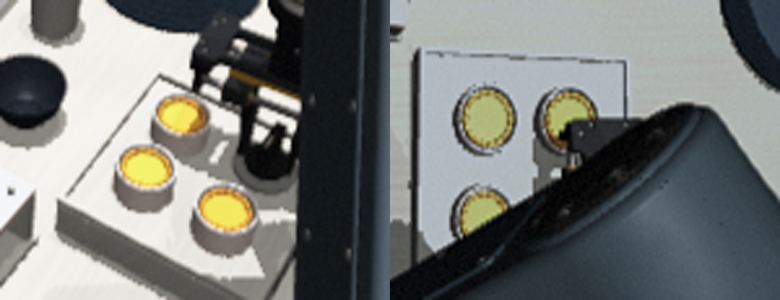

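Call:
jog_arm(
  steps=[
    {"fingers":0,"delta_pos":[0,0,0],"turn":0},
    {"fingers":0,"delta_pos":[0,0,0],"turn":0},
    {"fingers":0,"delta_pos":[0,0,0],"turn":0},
    {"fingers":0,"delta_pos":[0,0,0],"turn":0},
    {"fingers":0,"delta_pos":[0,0,0],"turn":0},
    {"fingers":0,"delta_pos":[0,0,0],"turn":0},
  ],
)

```text
time_s: 5.05
position: [0.3815, -0.3419, 0.08]
tcp_rot: [[1.0, -0.001, -0.006], [0.006, -0.001, 1.0], [-0.001, -1.0, -0.001]]
force: [-1.9, -0.0, 4.7]
opening: 0.157
```

Call:
jog_arm(
  steps=[
    {"fingers":0,"delta_pos":[0,0,0],"turn":7},
    {"fingers":0,"delta_pos":[0,0,0],"turn":14},
    {"fingers":0,"delta_pos":[0,0,0],"turn":21},
    {"fingers":0,"delta_pos":[0,0,0],"turn":28},
    {"fingers":0,"delta_pos":[0,0,0],"turn":35},
    {"fingers":0,"delta_pos":[0,0,0],"turn":42},
    {"fingers":0,"delta_pos":[0,0,0],"turn":49},
    {"fingers":0,"delta_pos":[0,0,0],"turn":56},
    {"fingers":0,"delta_pos":[0,0,0],"turn":56},
  ],
)

```text
time_s: 5.8
position: [0.3813, -0.3419, 0.08]
tcp_rot: [[0.553, -0.001, -0.833], [0.833, -0.001, 0.553], [-0.001, -1.0, 0.0]]
force: [-3.5, -1.0, 5.3]
opening: 0.16
```

```bash
python3 - <<'E'
from h import *
s=read_state(); print(s["joint_positions"],s["force"],s["moment"],s["opening"],np.degrees(np.arctan2(s["tcp_rot"][1][0],s["tcp_rot"][0][0])))
E
```

```text
[-5.43685292e+01  3.64057861e+01  1.05614070e+02 -8.83631283e-02
  3.79834632e+01 -1.10748176e+02] [-3.50757613 -1.00930523  5.32276637] [-0.18915365  0.64572632  0.05314334] 0.15976341591968685 56.4493046513005
```

Call:
jog_arm(
  steps=[
    {"fingers":0,"delta_pos":[0,0,0],"turn":7},
    {"fingers":0,"delta_pos":[0,0,0],"turn":14},
    {"fingers":0,"delta_pos":[0,0,0],"turn":21},
    {"fingers":0,"delta_pos":[0,0,0],"turn":28},
    {"fingers":0,"delta_pos":[0,0,0],"turn":28},
  ],
)

```text
time_s: 6.22
position: [0.3816, -0.342, 0.0798]
tcp_rot: [[0.1, -0.0, -0.995], [0.995, -0.001, 0.1], [-0.001, -1.0, 0.0]]
force: [-3.3, -1.5, 3.7]
opening: 0.158
```

```bash
cat >> h.py <<'E'
def st():
    s=read_state(); print(s["time_s"],"j",np.round(s["joint_positions"],1),"p",np.round(s["position"],4),"F",np.round(s["force"],1),"M",np.round(s["moment"],2),"op",round(s["opening"],3),"yaw",round(np.degrees(np.arctan2(s["tcp_rot"][1][0],s["tcp_rot"][0][0])),1))
E
python3 -c "
from h import *
st()"
```

```text
6.2167 j [-5.440e+01  3.640e+01  1.056e+02 -1.000e-01  3.790e+01 -1.386e+02] p [ 0.3816 -0.342   0.0798] F [-3.3 -1.5  3.7] M [-0.26  0.58  0.01] op 0.158 yaw 84.3
```

Call:
jog_arm(
  steps=[
    {"fingers":0,"delta_pos":[0,0,0],"turn":7},
    {"fingers":0,"delta_pos":[0,0,0],"turn":14},
    {"fingers":0,"delta_pos":[0,0,0],"turn":20},
    {"fingers":0,"delta_pos":[0,0,0],"turn":20},
  ],
)

```text
time_s: 6.55
position: [0.3823, -0.3421, 0.0797]
tcp_rot: [[-0.238, 0.002, -0.971], [0.971, -0.0, -0.238], [-0.001, -1.0, -0.002]]
force: [-1.2, -1.3, 2.6]
opening: 0.21
```

```bash
python3 -c "
from h import *
st()"
```

```text
6.55 j [-5.440e+01  3.650e+01  1.056e+02  1.000e-01  3.790e+01 -1.583e+02] p [ 0.3823 -0.3421  0.0797] F [-1.2 -1.3  2.6] M [-0.17  0.22 -1.08] op 0.21 yaw 103.8
```

Call:
jog_arm(
  steps=[
    {"fingers":0,"delta_pos":[0,0,0],"turn":-7},
    {"fingers":0,"delta_pos":[0,0,0],"turn":-12},
    {"fingers":0,"delta_pos":[0,0,0],"turn":-12},
  ],
)

```text
time_s: 6.8
position: [0.3825, -0.3421, 0.0797]
tcp_rot: [[-0.033, 0.001, -0.999], [0.999, -0.001, -0.033], [-0.001, -1.0, -0.001]]
force: [-0.0, -0.7, 2.5]
opening: 0.167
```

```bash
python3 -c "
from h import *
st()"
```

```text
6.8 j [ -54.3   36.5  105.6    0.    37.9 -146.2] p [ 0.3825 -0.3421  0.0797] F [-0.  -0.7  2.5] M [-0.15  0.   -0.33] op 0.167 yaw 91.9
```

Call:
jog_arm(
  steps=[
    {"fingers":50,"delta_pos":[0,0,0],"turn":-12},
    {"fingers":50,"delta_pos":[0,0,0],"turn":-12},
    {"fingers":50,"delta_pos":[0,0,0],"turn":-12},
    {"fingers":50,"delta_pos":[0,0,30],"turn":-12},
    {"fingers":50,"delta_pos":[0,0,65],"turn":-12},
    {"fingers":70,"delta_pos":[20,30,100],"turn":-12},
    {"fingers":100,"delta_pos":[40,65,120],"turn":-12},
    {"fingers":100,"delta_pos":[70,90,140],"turn":-12},
    {"fingers":100,"delta_pos":[100,120,150],"turn":-19},
    {"fingers":100,"delta_pos":[130,140,150],"turn":-26},
    {"fingers":100,"delta_pos":[150,160,150],"turn":-33},
    {"fingers":100,"delta_pos":[150,160,150],"turn":-40},
  ],
)

```text
time_s: 7.8
position: [0.536, -0.1776, 0.2303]
tcp_rot: [[0.592, 0.004, -0.806], [0.806, 0.0, 0.592], [0.003, -1.0, -0.003]]
force: [-0.6, -0.3, -0.0]
opening: 0.936
```

```bash
python3 - <<'E'
from h import *
st()
for c in ["top","side","wrist"]:
    snap(c,"k3"+c)
P("thermo_grip","side");P("ring0","side");P("tart0","side");P("ring0","wrist"); P("tart0","wrist");P("nest0","side");P("nest0","wrist")
E
```

```text
7.8 j [-29.7  26.1  91.6   0.2  62.  -83.5] p [ 0.536  -0.1776  0.2303] F [-0.6 -0.3 -0. ] M [-0.07  0.01 -0.05] op 0.936 yaw 53.7
thermo_grip side 0.54 [0.3829, -0.3422, 0.0835]
ring0 side 0.83 [0.394, -0.2425, 0.0465]
ring0 side 0.8 [0.4836, -0.3337, 0.0481]
ring0 side 0.52 [0.4864, -0.2466, 0.0411]
tart0 side 0.68 [0.4827, -0.3351, 0.049]
tart0 side 0.49 [0.3883, -0.2392, 0.0469]
tart0 side 0.46 [0.4841, -0.2448, 0.0469]
ring0 wrist 0.84 [0.4858, -0.2463, 0.0445]
ring0 wrist 0.66 [0.4817, -0.3399, 0.0431]
tart0 wrist 0.7 [0.4792, -0.3368, 0.0449]
tart0 wrist 0.69 [0.4879, -0.2438, 0.0488]
tart0 wrist 0.66 [0.389, -0.2382, 0.0495]
tart0 wrist 0.37 [0.4358, -0.2896, -0.004]
nest0 side 0.84 [0.6302, -0.0181, 0.0729]
nest0 side 0.72 [0.6208, -0.1117, 0.0747]
nest0 side 0.69 [0.6285, -0.0202, -0.002]
nest0 side 0.63 [0.6368, 0.0725, 0.0787]
nest0 wrist 0.77 [0.6293, -0.0214, 0.0757]
nest0 wrist 0.58 [0.6231, -0.1132, 0.0749]
```

View pics/k3side.png

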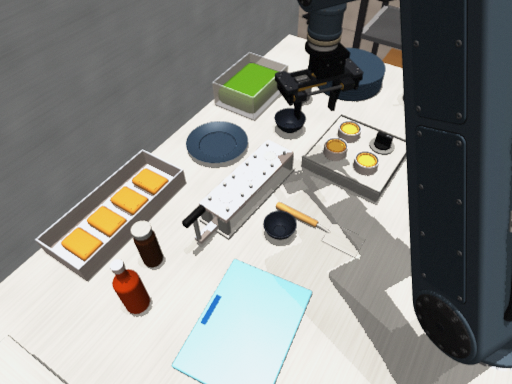

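View pics/k3wrist.png

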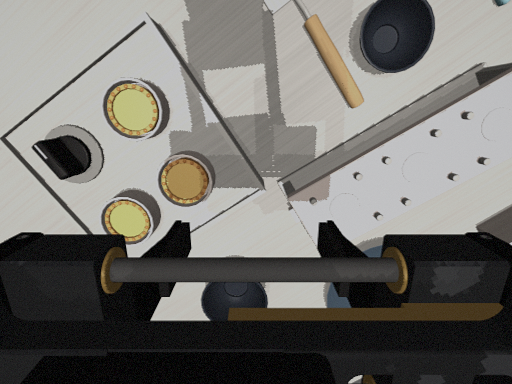

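View pics/k3top.png

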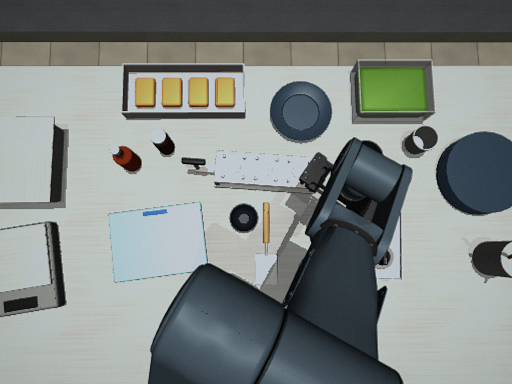

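```bash
cat > ov.py <<'E'
from h import *
def pins(x,y,yw):
    c,s=np.cos(yw),np.sin(yw); out=[]
    for n in (-.092,0,.092):
        for a in (-.0285,.0285):
            for b in (-.0285,.0285):
                out.append((x+c*a-s*(n+b), y+s*a+c*(n+b)))
    return np.array(out)
E
python3 - <<'E'
from ov import *
R=np.array
s=read_state()
for name,f,box,sc in [("side","side0",(190,130,310,240),5),("top","top0",(205,140,325,200),6),("wrist","k3wrist",(270,50,512,250),3)]:
    K,V=cam(name,s); im=cv2.imread(f"pics/{f}.png"); x0,y0,x1,y1=box
    o=cv2.resize(im[y0:y1,x0:x1],None,fx=sc,fy=sc,interpolation=cv2.INTER_CUBIC)
    for p in pins(.630,-.019,np.radians(-4.94)):
        a=proj(K,V,(*p,.075));b=proj(K,V,(*p,.085))
        t=lambda q:tuple(int(v) for v in ((q-[x0,y0]+.5)*sc))
        cv2.line(o,t(a),t(b),(0,0,255),1); cv2.circle(o,t(b),2,(0,255,0),-1)
    cv2.imwrite(f"pics/ov_{name}.png",o)
E
```

```text
(no output)
```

View pics/ov_side.png

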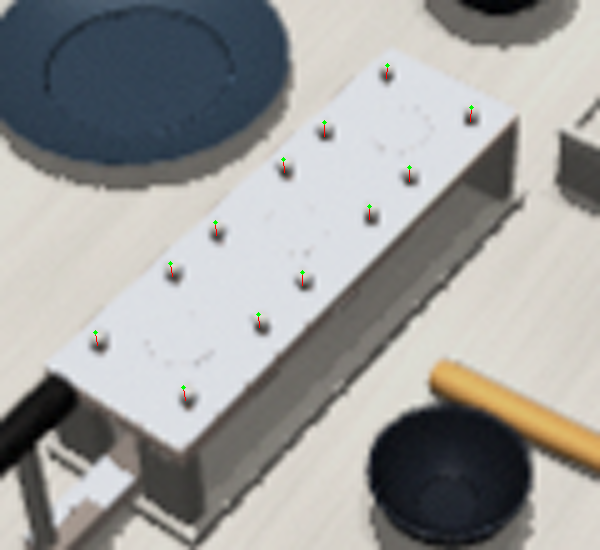

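View pics/ov_top.png

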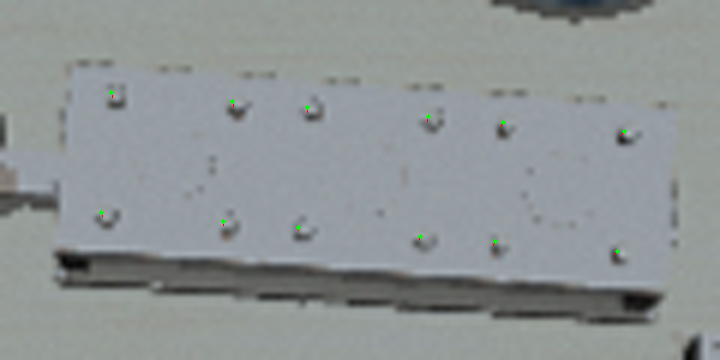

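View pics/ov_wrist.png

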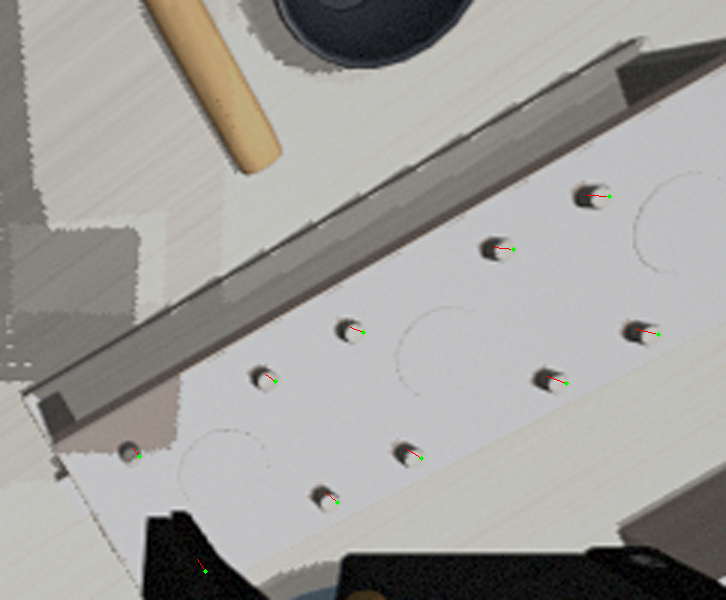

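```bash
python3 - <<'E'
from h import *
im=cv2.imread("pics/k3wrist.png")[100:200,0:140]
cv2.imwrite("pics/c5.png",cv2.resize(im,None,fx=5,fy=5,interpolation=cv2.INTER_CUBIC))
E
```

```text
(no output)
```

View pics/c5.png

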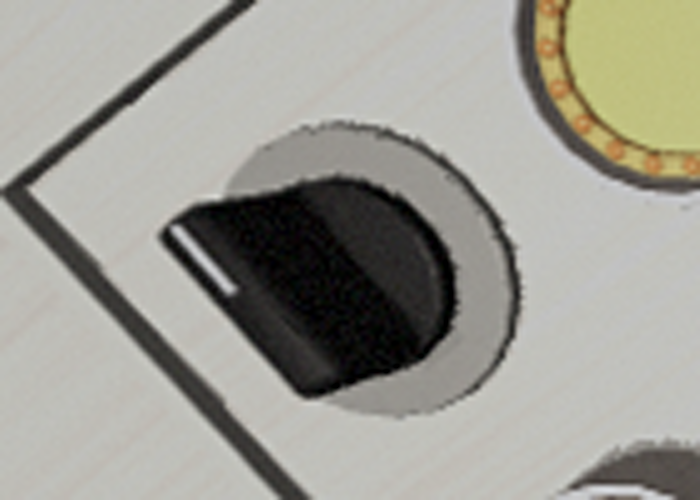

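```bash
python3 - <<'E'
from h import *
K,V=cam("wrist",read_state())
f=lambda u,v,z:back(K,V,(u/5-.1,v/5+100-.1),z)
a,b=f(165,237,.09),f(308,395,.09); d=b-a; print(a,b,np.hypot(*d[:2]),np.degrees(np.arctan2(d[1],d[0])))
a,b=f(15,190,.053),f(290,495,.053); d=b-a; print(a,b,np.degrees(np.arctan2(d[1],d[0])))
E
```

```text
[ 0.3594917  -0.34524638  0.09      ] [ 0.40097442 -0.34720974  0.09      ] 0.04152915718735346 -2.709765894557088
[ 0.31724566 -0.39259611  0.053     ] [ 0.40763856 -0.39859721  0.053     ] -3.798235255618908
```

Call:
jog_arm(
  steps=[
    {"fingers":50,"delta_pos":[-25,-25,0],"turn":7},
    {"fingers":50,"delta_pos":[-50,-50,0],"turn":14},
    {"fingers":50,"delta_pos":[-75,-75,0],"turn":21},
    {"fingers":50,"delta_pos":[-100,-105,0],"turn":28},
    {"fingers":50,"delta_pos":[-125,-135,-10],"turn":35},
    {"fingers":50,"delta_pos":[-149,-160,-30],"turn":35},
    {"fingers":50,"delta_pos":[-149,-160,-60],"turn":35},
    {"fingers":50,"delta_pos":[-149,-160,-90],"turn":35},
    {"fingers":50,"delta_pos":[-149,-160,-120],"turn":35},
    {"fingers":50,"delta_pos":[-149,-160,-140],"turn":35},
    {"fingers":50,"delta_pos":[-149,-160,-150],"turn":35},
    {"fingers":0,"delta_pos":[-149,-160,-150],"turn":35},
    {"fingers":0,"delta_pos":[-149,-160,-150],"turn":35},
    {"fingers":0,"delta_pos":[-149,-160,-150],"turn":35},
    {"fingers":0,"delta_pos":[-149,-160,-150],"turn":35},
    {"fingers":0,"delta_pos":[-149,-160,-150],"turn":35},
  ],
)

```text
time_s: 9.63
position: [0.3835, -0.3421, 0.0808]
tcp_rot: [[0.023, 0.001, -1.0], [1.0, -0.002, 0.023], [-0.002, -1.0, -0.002]]
force: [-0.5, -0.2, 0.1]
opening: 0.209
```

```bash
python3 -c "
from h import *
st()"
```

```text
9.6333 j [ -54.2   36.4  105.5   -0.    38.  -142.9] p [ 0.3835 -0.3421  0.0808] F [-0.5 -0.2  0.1] M [ 0.05 -0.02  0.01] op 0.209 yaw 88.7
```

Call:
jog_arm(
  steps=[
    {"fingers":0,"delta_pos":[0,0,0],"turn":5},
    {"fingers":0,"delta_pos":[0,0,0],"turn":10},
    {"fingers":0,"delta_pos":[0,0,0],"turn":10},
  ],
)

```text
time_s: 9.88
position: [0.3836, -0.3421, 0.0806]
tcp_rot: [[-0.148, 0.002, -0.989], [0.989, -0.001, -0.148], [-0.002, -1.0, -0.002]]
force: [-0.0, -0.1, 3.3]
opening: 0.187
```

```bash
python3 -c "
from h import *
st()"
```

```text
9.8833 j [-5.420e+01  3.640e+01  1.055e+02  1.000e-01  3.800e+01 -1.528e+02] p [ 0.3836 -0.3421  0.0806] F [-0.  -0.1  3.3] M [-0.04  0.1  -0.93] op 0.187 yaw 98.5
```

Call:
jog_arm(
  steps=[
    {"fingers":50,"delta_pos":[0,0,0],"turn":0},
    {"fingers":50,"delta_pos":[0,0,0],"turn":0},
    {"fingers":50,"delta_pos":[0,0,0],"turn":0},
    {"fingers":50,"delta_pos":[0,0,0],"turn":0},
    {"fingers":60,"delta_pos":[0,0,35],"turn":0},
    {"fingers":100,"delta_pos":[0,0,70],"turn":-7},
    {"fingers":100,"delta_pos":[2,25,70],"turn":-14},
    {"fingers":100,"delta_pos":[4,50,70],"turn":-21},
    {"fingers":100,"delta_pos":[6,75,70],"turn":-28},
    {"fingers":100,"delta_pos":[8,95,70],"turn":-35},
    {"fingers":100,"delta_pos":[8,102,70],"turn":-42},
    {"fingers":100,"delta_pos":[8,102,65],"turn":-49},
    {"fingers":100,"delta_pos":[8,102,50],"turn":-52},
    {"fingers":100,"delta_pos":[8,102,50],"turn":-52},
  ],
)

```text
time_s: 11.05
position: [0.3901, -0.2383, 0.1282]
tcp_rot: [[0.686, -0.003, -0.727], [0.727, 0.002, 0.686], [-0.0, -1.0, 0.004]]
force: [0.2, -0.4, 0.3]
opening: 0.995
```

```bash
python3 - <<'E'
from h import *
st(); a=snap("side","s5"); P("thermo_grip","side"); P("ring0","side");P("tart0","side")
cv2.imwrite("pics/s5c.png",cv2.resize(a[60:210,270:470],None,fx=3.5,fy=3.5,interpolation=2)[:,:,::-1])
E
```

```text
11.05 j [-45.5  28.6 111.6  -0.   40.  -92.1] p [ 0.3901 -0.2383  0.1282] F [ 0.2 -0.4  0.3] M [-0.01  0.02  0.01] op 0.995 yaw 46.7
thermo_grip side 0.42 [0.3814, -0.3432, 0.0829]
thermo_grip side 0.42 [0.6707, -0.3167, -0.003]
thermo_grip side 0.32 [0.6372, 0.0735, 0.0778]
ring0 side 0.75 [0.4861, -0.249, 0.042]
ring0 side 0.72 [0.3918, -0.2426, 0.0427]
ring0 side 0.61 [0.4836, -0.3324, 0.0481]
tart0 side 0.78 [0.3854, -0.2398, 0.0468]
tart0 side 0.47 [0.487, -0.2469, 0.0452]
```

View pics/s5c.png

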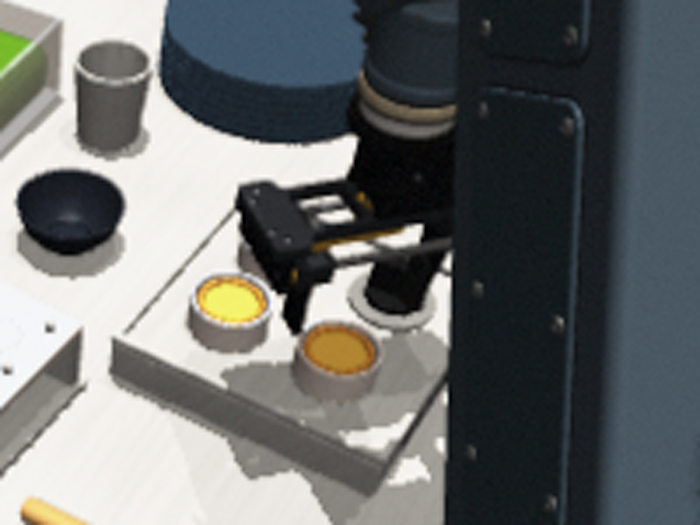

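Call:
jog_arm(
  steps=[
    {"fingers":100,"delta_pos":[0,-1,0],"turn":7},
    {"fingers":100,"delta_pos":[0,-1,-5],"turn":14},
    {"fingers":100,"delta_pos":[0,-1,-10],"turn":21},
    {"fingers":100,"delta_pos":[0,-1,-15],"turn":28},
    {"fingers":100,"delta_pos":[0,-1,-20],"turn":35},
    {"fingers":100,"delta_pos":[0,-1,-25],"turn":42},
    {"fingers":100,"delta_pos":[0,-1,-30],"turn":49},
    {"fingers":100,"delta_pos":[0,-1,-40],"turn":56},
    {"fingers":100,"delta_pos":[0,-1,-50],"turn":63},
    {"fingers":100,"delta_pos":[0,-1,-60],"turn":70},
    {"fingers":100,"delta_pos":[0,-1,-64],"turn":70},
    {"fingers":60,"delta_pos":[0,-1,-64],"turn":70},
    {"fingers":60,"delta_pos":[0,-1,-64],"turn":70},
    {"fingers":60,"delta_pos":[0,-1,-64],"turn":70},
    {"fingers":60,"delta_pos":[0,-1,-64],"turn":70},
  ],
)

```text
time_s: 12.5
position: [0.3912, -0.2409, 0.0661]
tcp_rot: [[-0.448, 0.001, -0.894], [0.894, -0.001, -0.448], [-0.001, -1.0, -0.0]]
force: [-0.2, 0.6, 0.2]
opening: 0.78
```

```bash
python3 -c "
from h import *
st()"
```

```text
12.5 j [ -45.6   36.   113.6   -0.    30.4 -162.2] p [ 0.3912 -0.2409  0.0661] F [-0.2  0.6  0.2] M [ 0.09  0.02 -0.06] op 0.78 yaw 116.6
```

Call:
jog_arm(
  steps=[
    {"fingers":60,"delta_pos":[0,0,0],"turn":0},
    {"fingers":60,"delta_pos":[0,0,0],"turn":0},
    {"fingers":60,"delta_pos":[0,0,0],"turn":0},
    {"fingers":100,"delta_pos":[0,0,0],"turn":0},
    {"fingers":100,"delta_pos":[0,0,0],"turn":0},
    {"fingers":100,"delta_pos":[0,0,0],"turn":0},
    {"fingers":100,"delta_pos":[0,0,0],"turn":-7},
    {"fingers":100,"delta_pos":[0,0,0],"turn":-14},
    {"fingers":100,"delta_pos":[0,0,0],"turn":-21},
    {"fingers":100,"delta_pos":[0,0,0],"turn":-28},
    {"fingers":100,"delta_pos":[0,0,0],"turn":-35},
    {"fingers":100,"delta_pos":[0,0,0],"turn":-42},
    {"fingers":100,"delta_pos":[0,0,0],"turn":-49},
    {"fingers":100,"delta_pos":[0,0,0],"turn":-56},
    {"fingers":100,"delta_pos":[0,0,0],"turn":-63},
    {"fingers":100,"delta_pos":[0,0,0],"turn":-70},
    {"fingers":60,"delta_pos":[0,0,0],"turn":-70},
    {"fingers":60,"delta_pos":[0,0,0],"turn":-70},
    {"fingers":0,"delta_pos":[0,0,0],"turn":-70},
    {"fingers":0,"delta_pos":[0,0,0],"turn":-70},
  ],
)

```text
time_s: 14.17
position: [0.3909, -0.2406, 0.0655]
tcp_rot: [[0.685, -0.0, -0.728], [0.728, 0.0, 0.685], [-0.0, -1.0, 0.0]]
force: [-0.2, 0.2, 0.7]
opening: 0.777
```

Call:
jog_arm(
  steps=[
    {"fingers":0,"delta_pos":[0,0,0],"turn":0},
    {"fingers":0,"delta_pos":[0,0,0],"turn":0},
    {"fingers":0,"delta_pos":[0,0,0],"turn":0},
    {"fingers":0,"delta_pos":[0,0,30],"turn":0},
    {"fingers":0,"delta_pos":[0,0,60],"turn":0},
  ],
)

```text
time_s: 14.58
position: [0.3896, -0.2394, 0.1244]
tcp_rot: [[0.686, -0.005, -0.727], [0.727, 0.005, 0.686], [0.0, -1.0, 0.007]]
force: [0.4, -0.1, -1.3]
opening: 0.734
```

```bash
python3 -c "
from h import *
st()"
```

```text
14.5833 j [-45.6  29.1 111.6  -0.   39.7 -92.3] p [ 0.3896 -0.2394  0.1244] F [ 0.4 -0.1 -1.3] M [-0.04 -0.02  0.04] op 0.734 yaw 46.7
```

```bash
python3 - <<'E'
from h import *
st(); a=snap("side","s6"); w=snap("wrist","w6")
P("ring0","side");P("tart0","side")
cv2.imwrite("pics/s6c.png",cv2.resize(a[60:210,270:470],None,fx=3.5,fy=3.5,interpolation=2)[:,:,::-1])
E
```

```text
14.5833 j [-45.6  29.1 111.6  -0.   39.7 -92.3] p [ 0.3896 -0.2394  0.1244] F [ 0.4 -0.1 -1.3] M [-0.04 -0.02  0.04] op 0.734 yaw 46.7
ring0 side 0.76 [0.388, -0.242, 0.1043]
ring0 side 0.68 [0.4855, -0.248, 0.041]
ring0 side 0.56 [0.4813, -0.3342, 0.0485]
tart0 side 0.78 [0.4834, -0.2452, 0.043]
tart0 side 0.63 [0.3859, -0.241, 0.1053]
```

View pics/s6c.png

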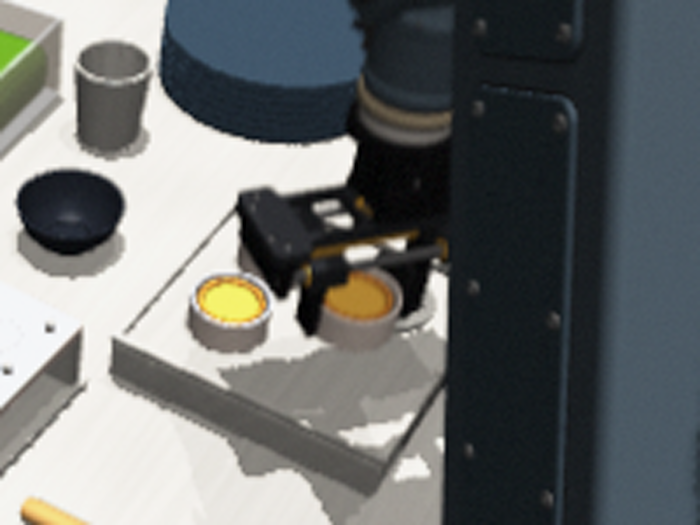

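View pics/w6.png

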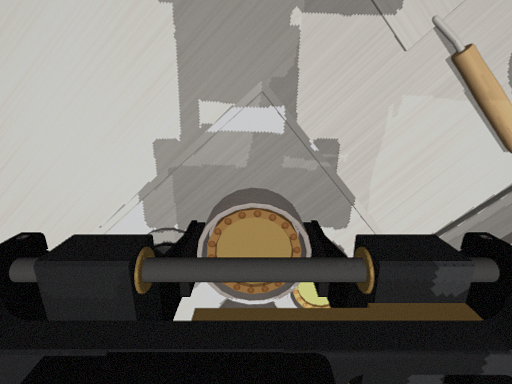

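```bash
cat >> h.py <<'E'
def ringchk(png,s,out,r=.033,dz=.009,sc=3,box=(150,170,370,320)):
    K,V=cam("wrist",s); R=np.array(s["tcp_rot"]);p=np.array(s["position"])
    im=cv2.imread(f"pics/{png}.png"); x0,y0,x1,y1=box
    o=cv2.resize(im[y0:y1,x0:x1],None,fx=sc,fy=sc,interpolation=2)
    t=np.linspace(0,6.283,80)
    for off,col in ((0,(0,0,255)),(.005,(0,255,0)),(-.005,(255,0,0))):
        pts=[(proj(K,V,p+R@np.array([r*np.cos(a),-dz,r*np.sin(a)+off]))-[x0,y0]+.5)*sc for a in t]
        cv2.polylines(o,[np.int32(pts)],True,col,1)
    cv2.imwrite(f"pics/{out}.png",o)
E
python3 -c "
from h import *
ringchk('w6',read_state(),'w6o')"
```

```text
(no output)
```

View pics/w6o.png

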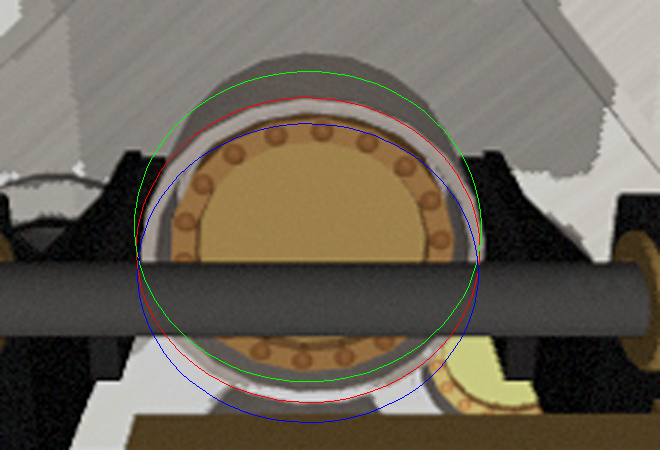

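Call:
jog_arm(
  steps=[
    {"fingers":0,"delta_pos":[5,7,25],"turn":-2},
    {"fingers":0,"delta_pos":[20,26,44],"turn":-6},
    {"fingers":0,"delta_pos":[38,49,44],"turn":-10},
    {"fingers":0,"delta_pos":[57,73,44],"turn":-14},
    {"fingers":0,"delta_pos":[76,97,44],"turn":-18},
    {"fingers":0,"delta_pos":[95,121,44],"turn":-22},
    {"fingers":0,"delta_pos":[114,145,44],"turn":-26},
    {"fingers":0,"delta_pos":[133,169,44],"turn":-30},
    {"fingers":0,"delta_pos":[152,193,44],"turn":-34},
    {"fingers":0,"delta_pos":[171,217,44],"turn":-38},
    {"fingers":0,"delta_pos":[190,241,44],"turn":-42},
    {"fingers":0,"delta_pos":[209,265,44],"turn":-46},
    {"fingers":0,"delta_pos":[225,286,44],"turn":-50},
    {"fingers":0,"delta_pos":[238,302,40],"turn":-50},
    {"fingers":0,"delta_pos":[246,313,30],"turn":-50},
    {"fingers":0,"delta_pos":[246,313,15],"turn":-50},
    {"fingers":0,"delta_pos":[246,313,0],"turn":-50},
    {"fingers":0,"delta_pos":[246,313,-5],"turn":-50},
    {"fingers":0,"delta_pos":[246,313,-5],"turn":-50},
    {"fingers":0,"delta_pos":[246,313,-5],"turn":-50},
  ],
)

```text
time_s: 16.45
position: [0.6361, 0.072, 0.1193]
tcp_rot: [[0.998, -0.003, 0.059], [-0.059, 0.0, 0.998], [-0.003, -1.0, -0.0]]
force: [0.2, -0.5, -1.0]
opening: 0.738
```

```bash
python3 - <<'E'
from ov import *
st(); s=read_state(); a=snap("side","s7"); snap("wrist","w7");P("ring0","side",1);P("nest0","side",4)
ringchk('w7',s,'w7o')
K,V=cam("side");x0,y0,x1,y1=180,130,310,240;sc=5
o=cv2.resize(a[y0:y1,x0:x1,::-1],None,fx=sc,fy=sc,interpolation=2)
t=lambda q:tuple(int(v) for v in ((q-[x0,y0]+.5)*sc))
p=s["position"]
for z in (p[2]-.021,p[2]+.009):
    cv2.polylines(o,[np.array([t(proj(K,V,(p[0]+.033*np.cos(k),p[1]+.033*np.sin(k),z))) for k in np.linspace(0,6.3,50)])],True,(0,0,255))
cv2.imwrite("pics/s7c.png",o)
E
```

```text
16.45 j [-3.5 39.8 85.3 -0.  55.1 -0.1] p [0.6361 0.072  0.1193] F [ 0.2 -0.5 -1. ] M [-0.06  0.05  0.01] op 0.738 yaw -3.4
ring0 side 0.8 [0.6378, 0.0681, 0.0988]
nest0 side 0.97 [0.6366, 0.0748, 0.0787]
nest0 side 0.6 [0.6231, -0.115, 0.0737]
nest0 side 0.6 [0.6288, -0.0199, 0.0766]
```

View pics/s7c.png

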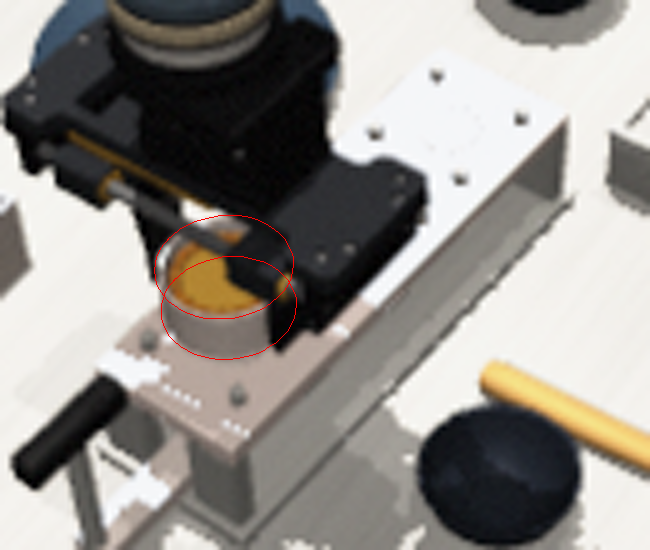

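View pics/w7o.png

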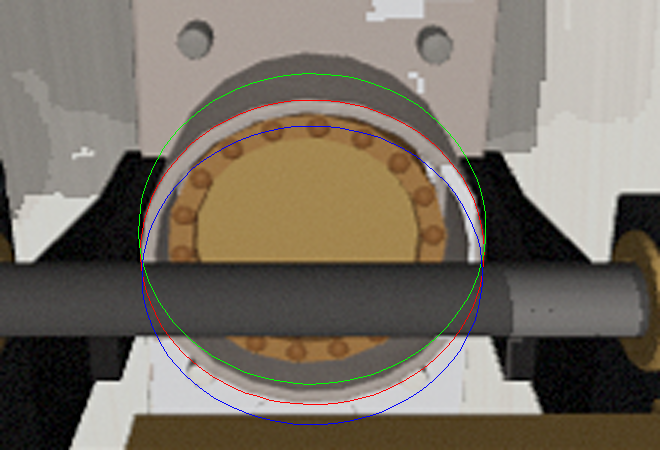

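```bash
python3 - <<'E'
from ov import *
s=read_state();K,V=cam("wrist",s)
a=back(K,V,(150+194/3-.3,170+36/3-.3),.085);b=back(K,V,(150+434/3-.3,170+40/3-.3),.085)
print(a,b,np.linalg.norm(a-b)); print(pins(.629,-.0195,np.radians(-4.9))[8:])
d=b-a; y=np.degrees(np.arctan2(d[1],d[0])); m=(a+b)/2; print(y)
u=np.array([d[1],-d[0],0])/np.linalg.norm(d); print(m+u*.0285)
E
```

```text
[0.61190799 0.1062089  0.085     ] [0.66809781 0.10191417 0.085     ] 0.05635371203599885
[[0.60602813 0.04620231]
 [0.6108969  0.10299399]
 [0.66281982 0.04133354]
 [0.66768858 0.09812523]]
-4.370761626579697
[0.63783091 0.07564442 0.085     ]
```

Call:
jog_arm(
  steps=[
    {"fingers":0,"delta_pos":[1.5,2.5,-5],"turn":-1},
    {"fingers":0,"delta_pos":[1.5,2.5,-9],"turn":-1},
    {"fingers":0,"delta_pos":[1.5,2.5,-13],"turn":-1},
    {"fingers":0,"delta_pos":[1.5,2.5,-16],"turn":-1},
    {"fingers":0,"delta_pos":[1.5,2.5,-19],"turn":-1},
    {"fingers":0,"delta_pos":[1.5,2.5,-19],"turn":-1},
  ],
)

```text
time_s: 17.15
position: [0.6378, 0.0749, 0.1006]
tcp_rot: [[0.997, -0.002, 0.076], [-0.076, 0.0, 0.997], [-0.002, -1.0, -0.0]]
force: [0.2, 0.9, -2.2]
opening: 0.738
```

```bash
python3 - <<'E'
from ov import *
st(); s=read_state(); a=snap("side","s8"); snap("wrist","w8")
ringchk('w8',s,'w8o')
x0,y0,x1,y1=180,130,310,240;sc=5
cv2.imwrite("pics/s8c.png",cv2.resize(a[y0:y1,x0:x1,::-1],None,fx=sc,fy=sc,interpolation=2))
E
```

```text
17.15 j [-3.3 41.3 85.6 -0.  53.2  1.1] p [0.6378 0.0749 0.1006] F [ 0.2  0.9 -2.2] M [-0.09  0.01  0.04] op 0.738 yaw -4.4
```

View pics/s8c.png

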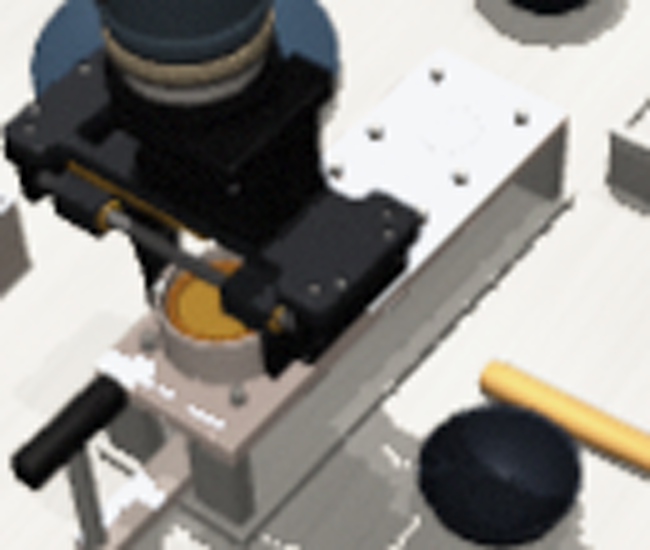

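View pics/w8o.png

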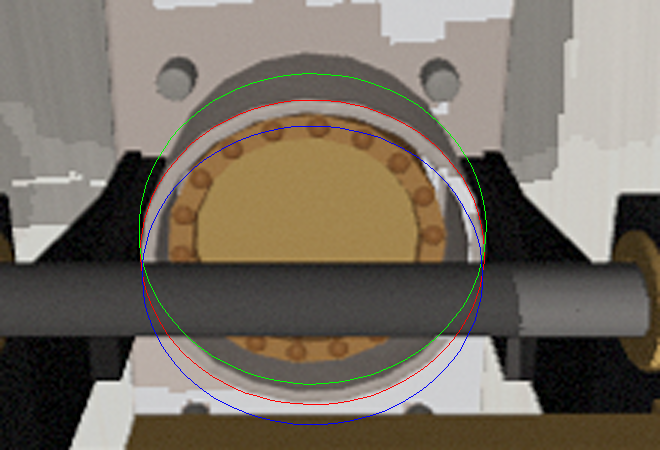

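Call:
jog_arm(
  steps=[
    {"fingers":0,"delta_pos":[0,0,-3],"turn":0},
    {"fingers":0,"delta_pos":[0,0,-5],"turn":0},
    {"fingers":0,"delta_pos":[0,0,-5],"turn":0},
  ],
)

```text
time_s: 17.5
position: [0.6381, 0.0749, 0.0961]
tcp_rot: [[0.997, -0.001, 0.076], [-0.076, 0.0, 0.997], [-0.001, -1.0, -0.0]]
force: [-0.3, -0.2, -1.4]
opening: 0.737
```

Call:
jog_arm(
  steps=[
    {"fingers":100,"delta_pos":[0,0,0],"turn":0},
    {"fingers":100,"delta_pos":[0,0,0],"turn":0},
    {"fingers":100,"delta_pos":[0,0,0],"turn":0},
    {"fingers":100,"delta_pos":[0,0,0],"turn":0},
    {"fingers":100,"delta_pos":[0,0,20],"turn":0},
    {"fingers":100,"delta_pos":[0,0,50],"turn":0},
    {"fingers":100,"delta_pos":[0,-10,80],"turn":0},
    {"fingers":100,"delta_pos":[-12,-40,90],"turn":-5},
    {"fingers":100,"delta_pos":[-28,-75,90],"turn":-12},
    {"fingers":100,"delta_pos":[-44,-110,90],"turn":-19},
    {"fingers":100,"delta_pos":[-60,-145,90],"turn":-26},
    {"fingers":100,"delta_pos":[-76,-180,90],"turn":-33},
    {"fingers":100,"delta_pos":[-92,-215,90],"turn":-40},
    {"fingers":100,"delta_pos":[-108,-250,90],"turn":-40},
    {"fingers":100,"delta_pos":[-124,-280,80],"turn":-40},
    {"fingers":100,"delta_pos":[-140,-305,60],"turn":-40},
    {"fingers":100,"delta_pos":[-150,-318,40],"turn":-40},
    {"fingers":100,"delta_pos":[-151,-320,30],"turn":-40},
    {"fingers":100,"delta_pos":[-151,-320,30],"turn":-40},
  ],
)

```text
time_s: 19.08
position: [0.4857, -0.2451, 0.1247]
tcp_rot: [[0.713, -0.003, 0.701], [-0.701, 0.003, 0.713], [-0.005, -1.0, -0.0]]
force: [0.5, 0.7, -0.4]
opening: 1.0
```

```bash
python3 - <<'E'
from ov import *
st(); s=read_state(); a=snap("side","s9"); P("ring0","side"); P("nest0","side");snap("wrist","w9"); P("ring0","wrist");P("tart0","wrist")
E
```

```text
19.0833 j [-38.6  33.6  99.4   0.   47.2   5.9] p [ 0.4857 -0.2451  0.1247] F [ 0.5  0.7 -0.4] M [-0.09  0.09  0.01] op 1.0 yaw -44.5
ring0 side 0.66 [0.6384, 0.0731, 0.0758]
ring0 side 0.61 [0.4859, -0.2505, 0.0425]
ring0 side 0.45 [0.4832, -0.3324, 0.049]
nest0 side 0.85 [0.6221, -0.1129, 0.0754]
nest0 side 0.82 [0.6374, 0.0735, 0.0792]
nest0 side 0.76 [0.6277, -0.0183, 0.0736]
ring0 wrist 0.75 [0.4835, -0.3389, 0.0421]
tart0 wrist 0.93 [0.4872, -0.2436, 0.0464]
tart0 wrist 0.89 [0.4784, -0.3423, 0.0432]
```

View pics/s9.png

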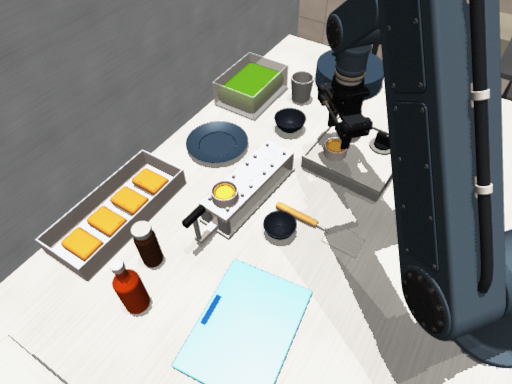

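View pics/w9.png

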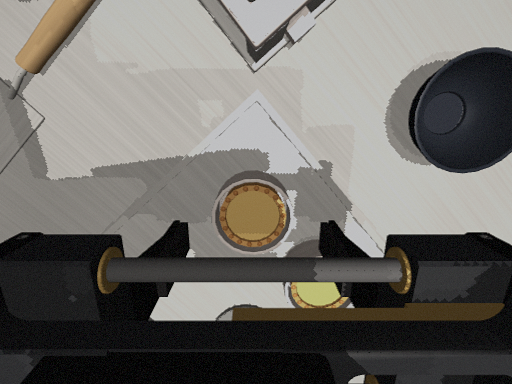

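```bash
python3 - <<'E'
from ov import *
s=read_state();K,V=cam("wrist",s)
im=cv2.imread("pics/w9.png"); x0,y0,x1,y1=200,160,310,265; sc=6
o=cv2.resize(im[y0:y1,x0:x1],None,fx=sc,fy=sc,interpolation=2)
for c,col in (((.4865,-.2465),(0,0,255)),((.4865,-.242),(0,255,0)),((.4915,-.2465),(255,0,0))):
    pts=[(proj(K,V,(c[0]+.033*np.cos(k),c[1]+.033*np.sin(k),.075))-[x0,y0]+.5)*sc for k in np.linspace(0,6.3,60)]
    cv2.polylines(o,[np.int32(pts)],True,col,1)
cv2.imwrite("pics/w9o.png",o)
E
```

```text
(no output)
```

View pics/w9o.png

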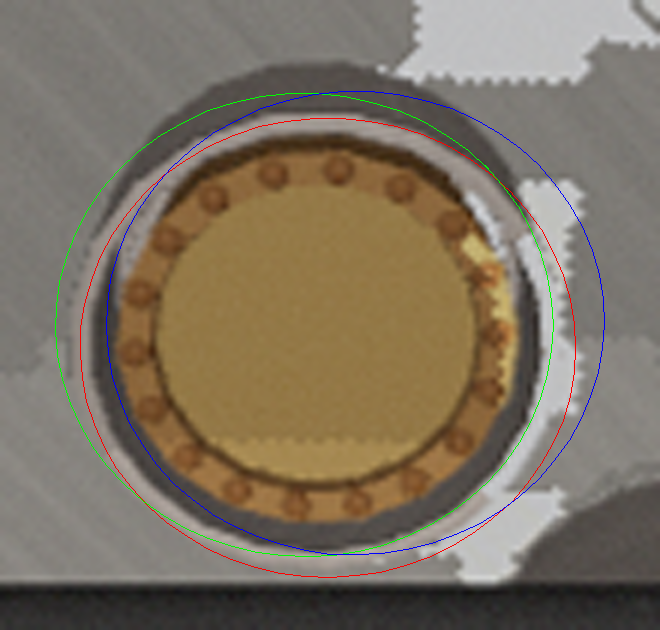

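Call:
jog_arm(
  steps=[
    {"fingers":100,"delta_pos":[0,1,-25],"turn":0},
    {"fingers":100,"delta_pos":[0,1,-45],"turn":0},
    {"fingers":100,"delta_pos":[0,1,-58],"turn":0},
    {"fingers":100,"delta_pos":[0,1,-61],"turn":0},
    {"fingers":0,"delta_pos":[0,1,-61],"turn":0},
    {"fingers":0,"delta_pos":[0,1,-61],"turn":0},
    {"fingers":0,"delta_pos":[0,1,-61],"turn":0},
    {"fingers":0,"delta_pos":[0,1,-61],"turn":0},
    {"fingers":0,"delta_pos":[0,1,-61],"turn":0},
    {"fingers":0,"delta_pos":[0,1,-61],"turn":0},
    {"fingers":0,"delta_pos":[0,1,-61],"turn":0},
    {"fingers":0,"delta_pos":[0,1,-35],"turn":0},
    {"fingers":0,"delta_pos":[0,1,-1],"turn":0},
    {"fingers":0,"delta_pos":[0,1,-1],"turn":0},
  ],
)

```text
time_s: 20.55
position: [0.49, -0.2461, 0.1302]
tcp_rot: [[0.715, 0.008, 0.699], [-0.699, -0.006, 0.715], [0.01, -1.0, 0.001]]
force: [0.6, -0.6, -6.0]
opening: 0.761
```

```bash
python3 - <<'E'
from ov import *
st(); s=read_state(); snap("wrist","w10")
ringchk('w10',s,'w10o')
E
```

```text
20.55 j [-38.3  33.1  99.2  -0.   47.1   6. ] p [ 0.49   -0.2461  0.1302] F [ 0.6 -0.6 -6. ] M [-0.15 -0.04  0.03] op 0.761 yaw -44.3
```

View pics/w10o.png

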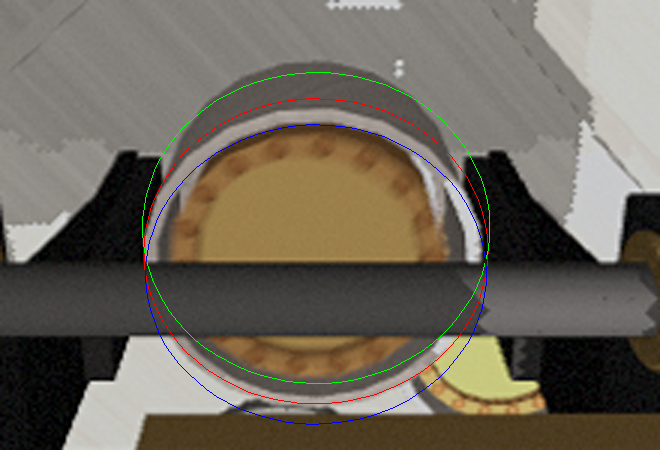

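Call:
jog_arm(
  steps=[
    {"fingers":0,"delta_pos":[0,0,0],"turn":0},
    {"fingers":0,"delta_pos":[0,0,0],"turn":0},
  ],
)

```text
time_s: 20.77
position: [0.4865, -0.2435, 0.1246]
tcp_rot: [[0.715, -0.002, 0.699], [-0.699, 0.001, 0.715], [-0.002, -1.0, -0.0]]
force: [0.5, -0.2, -2.7]
opening: 0.758
```

```bash
python3 - <<'E'
from ov import *
st(); s=read_state(); snap("wrist","w11"); a=snap("side","s11")
P("ring0","side");P("tart0","side")
ringchk('w11',s,'w11o')
cv2.imwrite("pics/s11c.png",cv2.resize(a[60:210,270:470],None,fx=3.5,fy=3.5,interpolation=2)[:,:,::-1])
E
```

```text
20.7667 j [-38.4  33.6  99.5  -0.   47.    6. ] p [ 0.4865 -0.2435  0.1246] F [ 0.5 -0.2 -2.7] M [-0.06  0.12 -0.01] op 0.758 yaw -44.4
ring0 side 0.55 [0.6376, 0.0754, 0.0761]
ring0 side 0.5 [0.4826, -0.3315, 0.0491]
ring0 side 0.44 [0.4845, -0.2474, 0.0991]
tart0 side 0.77 [0.6356, 0.0758, 0.075]
tart0 side 0.65 [0.6394, 0.0746, 0.0776]
tart0 side 0.4 [0.4865, -0.2431, 0.1028]
```

View pics/w11o.png

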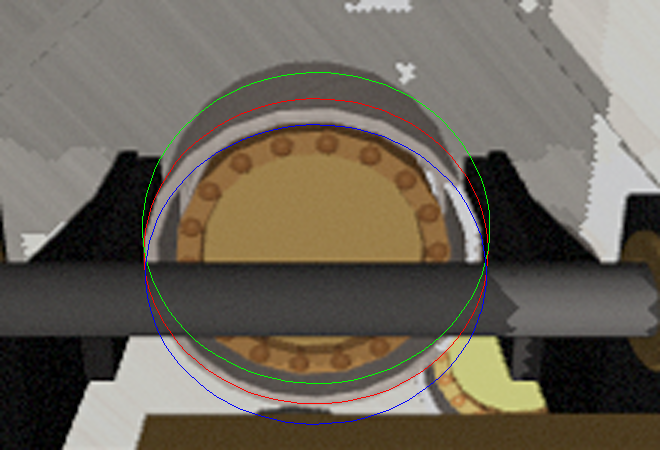

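View pics/s11c.png

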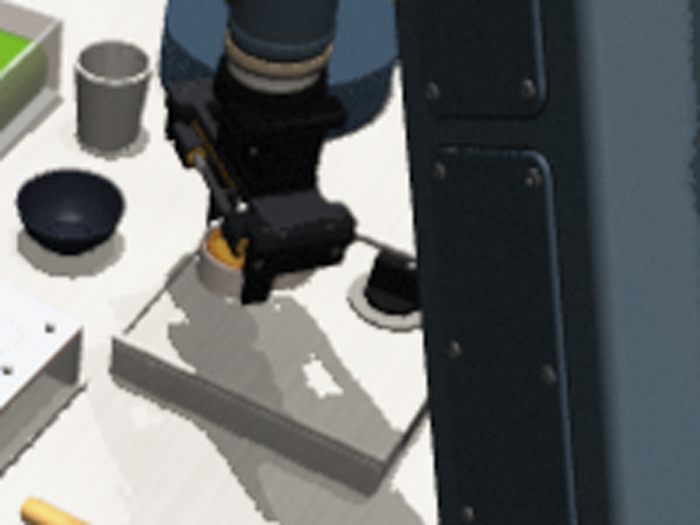

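```bash
python3 - <<'E'
from ov import *
s=read_state()
ringchk('w11',s,'a1',dz=.005);ringchk('w11',s,'a2',dz=.002)
cv2.imwrite("pics/a3.png",np.hstack([cv2.resize(cv2.imread(f"pics/{k}.png"),(400,273)) for k in("a1","a2")]))
E
```

```text
(no output)
```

View pics/a3.png

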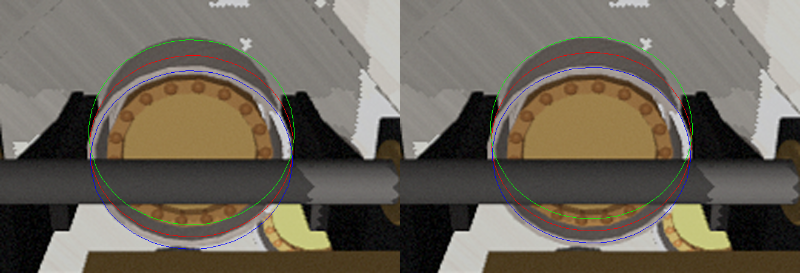

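Call:
jog_arm(
  steps=[
    {"fingers":0,"delta_pos":[4,7,20],"turn":2},
    {"fingers":0,"delta_pos":[14,22,35],"turn":6},
    {"fingers":0,"delta_pos":[28,45,44],"turn":10},
    {"fingers":0,"delta_pos":[42,68,44],"turn":14},
    {"fingers":0,"delta_pos":[56,91,44],"turn":18},
    {"fingers":0,"delta_pos":[70,114,44],"turn":22},
    {"fingers":0,"delta_pos":[84,137,44],"turn":26},
    {"fingers":0,"delta_pos":[98,160,44],"turn":30},
    {"fingers":0,"delta_pos":[112,183,44],"turn":34},
    {"fingers":0,"delta_pos":[126,204,44],"turn":38},
    {"fingers":0,"delta_pos":[136,220,40],"turn":40},
    {"fingers":0,"delta_pos":[142,229,30],"turn":40},
    {"fingers":0,"delta_pos":[142,229,15],"turn":40},
    {"fingers":0,"delta_pos":[142,229,0],"turn":40},
    {"fingers":0,"delta_pos":[142,229,0],"turn":40},
    {"fingers":0,"delta_pos":[142,229,0],"turn":40},
  ],
)

```text
time_s: 22.3
position: [0.6279, -0.0152, 0.1236]
tcp_rot: [[0.997, -0.004, 0.077], [-0.077, 0.001, 0.997], [-0.005, -1.0, 0.0]]
force: [1.3, 0.3, -0.9]
opening: 0.76
```

```bash
cat > pl.py <<'E'
from ov import *
import sys
n=sys.argv[1]
st(); s=read_state(); snap("wrist","w"+n); a=snap("side","s"+n)
x0,y0,x1,y1=190,110,310,230;sc=5
o=cv2.resize(a[y0:y1,x0:x1,::-1],None,fx=sc,fy=sc,interpolation=2)
cv2.imwrite(f"pics/s{n}c.png",o); ringchk("w"+n,s,f"w{n}o",dz=float(sys.argv[2]))
E
python3 pl.py 12 .006
```

```text
22.3 j [-11.6  38.7  86.9  -0.   54.6  -7.1] p [ 0.6279 -0.0152  0.1236] F [ 1.3  0.3 -0.9] M [-0.08  0.02  0.02] op 0.76 yaw -4.4
```

View pics/s12c.png

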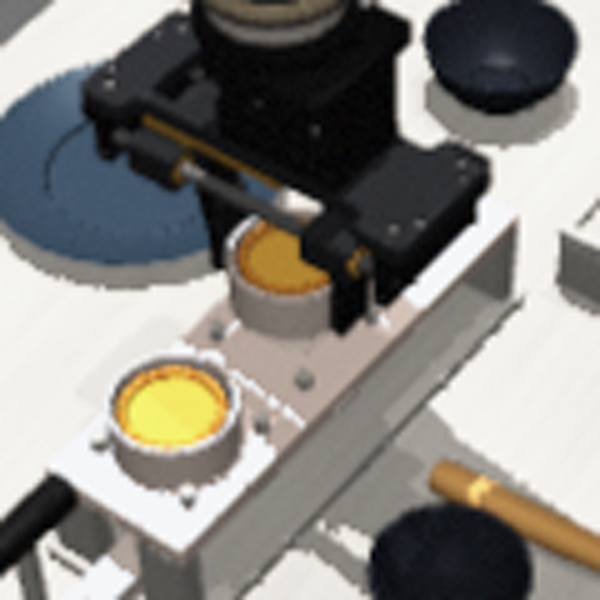

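View pics/w12o.png

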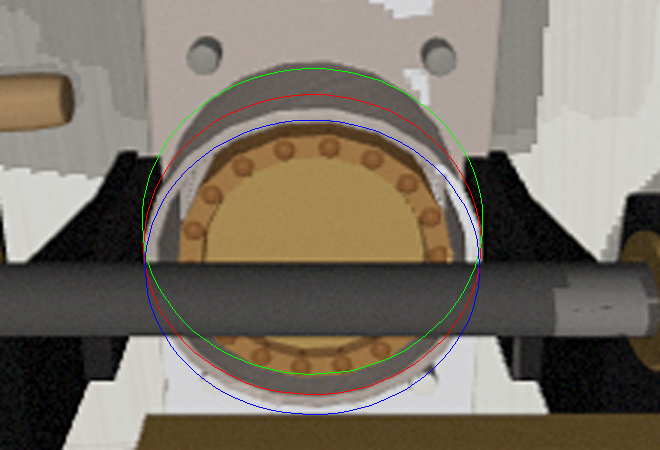

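```bash
cat > pn.py <<'E'
from ov import *
import sys
v=list(map(float,sys.argv[1:5]))
s=read_state();K,V=cam("wrist",s)
a=back(K,V,(150+v[0]/3-.3,170+v[1]/3-.3),.085);b=back(K,V,(150+v[2]/3-.3,170+v[3]/3-.3),.085)
d=b-a; u=np.array([d[1],-d[0],0])/np.linalg.norm(d); print(np.linalg.norm(d),np.degrees(np.arctan2(d[1],d[0])),(a+b)/2+u*.0285)
E
python3 pn.py 206 52 440 53
```

```text
0.056478890516399885 -4.649140075041788 [ 0.63203216 -0.01695823  0.085     ]
```

Call:
jog_arm(
  steps=[
    {"fingers":0,"delta_pos":[2.5,1.5,-5],"turn":0},
    {"fingers":0,"delta_pos":[2.5,1.5,-9],"turn":0},
    {"fingers":0,"delta_pos":[2.5,1.5,-13],"turn":0},
    {"fingers":0,"delta_pos":[2.5,1.5,-16],"turn":0},
    {"fingers":0,"delta_pos":[2.5,1.5,-18],"turn":0},
    {"fingers":0,"delta_pos":[2.5,1.5,-18],"turn":0},
  ],
)

```text
time_s: 22.9
position: [0.6315, -0.0135, 0.1069]
tcp_rot: [[0.997, -0.001, 0.076], [-0.076, 0.0, 0.997], [-0.001, -1.0, 0.0]]
force: [0.0, 0.2, -1.9]
opening: 0.76
```

```bash
python3 pl.py 13 .006
```

```text
22.9 j [-11.3  40.2  87.1  -0.   52.8  -7. ] p [ 0.6315 -0.0135  0.1069] F [ 0.   0.2 -1.9] M [-0.07  0.11 -0.03] op 0.76 yaw -4.4
```

View pics/s13c.png

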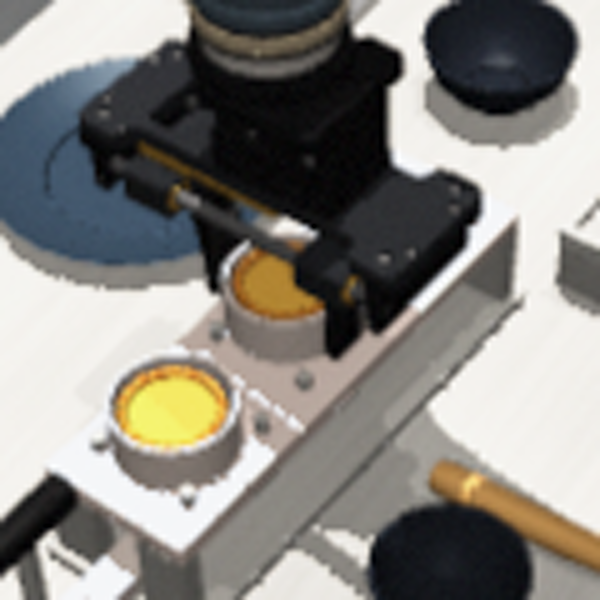

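View pics/w13o.png

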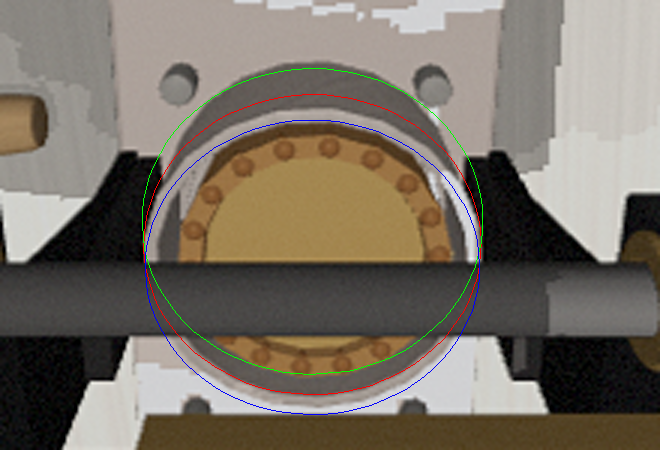

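```bash
python3 pn.py 178 80 433 80
```

```text
0.056144416872517276 -4.332026727157408 [ 0.63029284 -0.01561112  0.085     ]
```

Call:
jog_arm(
  steps=[
    {"fingers":0,"delta_pos":[-1,1,-2],"turn":0},
    {"fingers":0,"delta_pos":[-1,1,-4],"turn":0},
    {"fingers":0,"delta_pos":[-1,1,-6],"turn":0},
    {"fingers":0,"delta_pos":[-1,1,-7],"turn":0},
    {"fingers":0,"delta_pos":[-1,1,-7],"turn":0},
  ],
)

```text
time_s: 23.42
position: [0.6307, -0.0125, 0.1002]
tcp_rot: [[0.997, -0.001, 0.076], [-0.076, 0.0, 0.997], [-0.001, -1.0, 0.0]]
force: [0.5, -0.8, -1.3]
opening: 0.765
```

```bash
python3 pl.py 14 .006
```

```text
23.4167 j [-11.3  40.7  87.4   0.   51.9  -6.9] p [ 0.6307 -0.0125  0.1002] F [ 0.5 -0.8 -1.3] M [-0.09  0.09 -0.01] op 0.765 yaw -4.4
```

View pics/s14c.png

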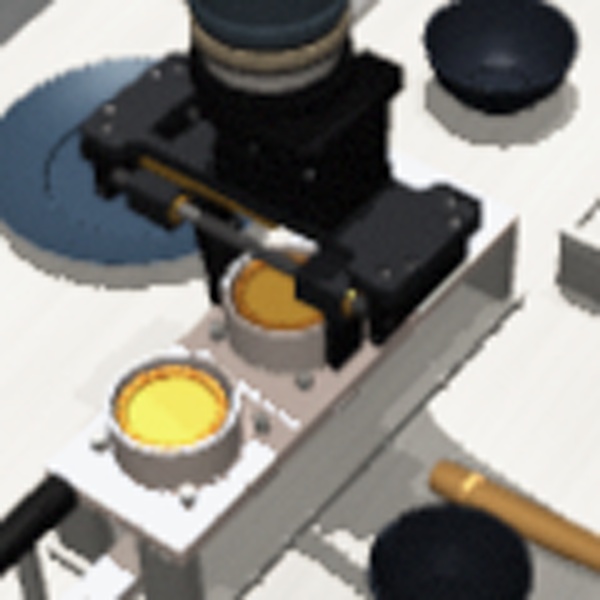

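Call:
jog_arm(
  steps=[
    {"fingers":0,"delta_pos":[0,0,-1.5],"turn":0},
    {"fingers":0,"delta_pos":[0,0,-3],"turn":0},
    {"fingers":0,"delta_pos":[0,0,-3],"turn":0},
  ],
)

```text
time_s: 23.77
position: [0.6307, -0.0126, 0.0973]
tcp_rot: [[0.997, -0.0, 0.076], [-0.076, 0.0, 0.997], [-0.0, -1.0, 0.0]]
force: [0.2, 0.1, -1.8]
opening: 0.763
```

Call:
jog_arm(
  steps=[
    {"fingers":100,"delta_pos":[0,0,0],"turn":0},
    {"fingers":100,"delta_pos":[0,0,0],"turn":0},
    {"fingers":100,"delta_pos":[0,0,0],"turn":0},
    {"fingers":100,"delta_pos":[0,0,0],"turn":0},
    {"fingers":100,"delta_pos":[0,0,20],"turn":0},
    {"fingers":100,"delta_pos":[0,0,50],"turn":0},
    {"fingers":100,"delta_pos":[0,-10,80],"turn":0},
    {"fingers":100,"delta_pos":[-12,-40,90],"turn":-5},
    {"fingers":100,"delta_pos":[-28,-75,90],"turn":-12},
    {"fingers":100,"delta_pos":[-44,-110,90],"turn":-19},
    {"fingers":100,"delta_pos":[-60,-145,90],"turn":-26},
    {"fingers":100,"delta_pos":[-76,-180,90],"turn":-33},
    {"fingers":100,"delta_pos":[-92,-215,90],"turn":-40},
    {"fingers":100,"delta_pos":[-108,-250,90],"turn":-40},
    {"fingers":100,"delta_pos":[-124,-280,80],"turn":-40},
    {"fingers":100,"delta_pos":[-140,-305,60],"turn":-40},
    {"fingers":100,"delta_pos":[-149,-318,40],"turn":-40},
    {"fingers":100,"delta_pos":[-149,-323,30],"turn":-40},
    {"fingers":100,"delta_pos":[-149,-323,30],"turn":-40},
  ],
)

```text
time_s: 25.35
position: [0.4806, -0.3359, 0.1255]
tcp_rot: [[0.713, -0.003, 0.701], [-0.701, 0.003, 0.713], [-0.004, -1.0, 0.0]]
force: [0.3, 0.6, 0.5]
opening: 0.999
```

```bash
python3 - <<'E'
from ov import *
st(); s=read_state(); a=snap("side","s15"); P("ring0","side");snap("wrist","w15"); P("ring0","wrist");P("tart0","wrist")
cv2.imwrite("pics/s15c.png",cv2.resize(a[110:230,190:310,::-1],None,fx=5,fy=5,interpolation=2))
K,V=cam("wrist",s)
im=cv2.imread("pics/w15.png"); x0,y0,x1,y1=200,160,310,265; sc=6
o=cv2.resize(im[y0:y1,x0:x1],None,fx=sc,fy=sc,interpolation=2)
for c,col in (((.4815,-.3365),(0,0,255)),((.4815,-.332),(0,255,0)),((.4865,-.3365),(255,0,0))):
    pts=[(proj(K,V,(c[0]+.033*np.cos(k),c[1]+.033*np.sin(k),.075))-[x0,y0]+.5)*sc for k in np.linspace(0,6.3,60)]
    cv2.polylines(o,[np.int32(pts)],True,col,1)
cv2.imwrite("pics/w15o.png",o)
E
```

```text
25.35 j [-45.9  36.   93.2   0.   51.   -1.4] p [ 0.4806 -0.3359  0.1255] F [0.3 0.6 0.5] M [-0.07  0.1   0.01] op 0.999 yaw -44.5
ring0 side 0.69 [0.6279, -0.0197, 0.0738]
ring0 side 0.63 [0.4819, -0.3335, 0.0505]
ring0 side 0.57 [0.6406, 0.0712, 0.0751]
ring0 side 0.19 [0.6709, -0.3173, -0.0013]
tart0 wrist 0.59 [0.4779, -0.3333, 0.0411]
```

View pics/s15c.png

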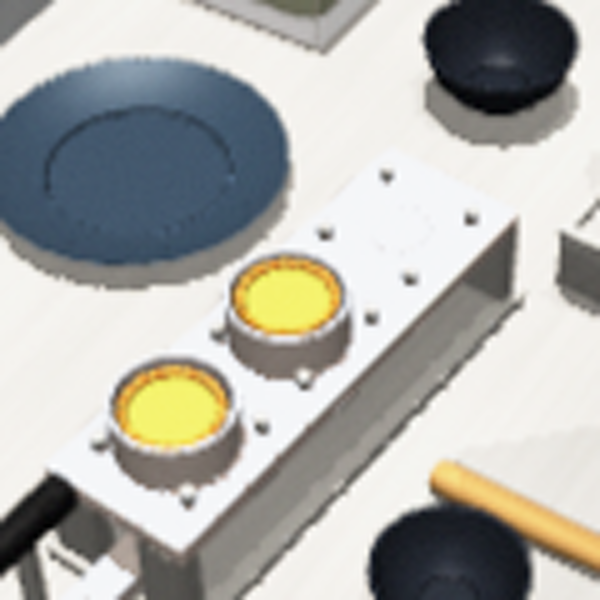

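View pics/w15o.png

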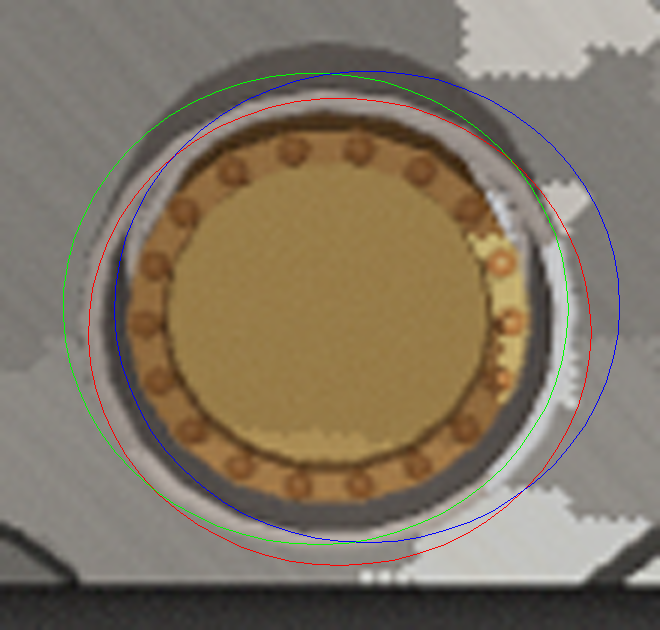

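Call:
jog_arm(
  steps=[
    {"fingers":100,"delta_pos":[0,0,-25],"turn":0},
    {"fingers":100,"delta_pos":[0,0,-45],"turn":0},
    {"fingers":100,"delta_pos":[0,0,-58],"turn":0},
    {"fingers":100,"delta_pos":[0,0,-62],"turn":0},
    {"fingers":0,"delta_pos":[0,0,-62],"turn":0},
    {"fingers":0,"delta_pos":[0,0,-62],"turn":0},
    {"fingers":0,"delta_pos":[0,0,-62],"turn":0},
    {"fingers":0,"delta_pos":[0,0,-62],"turn":0},
    {"fingers":0,"delta_pos":[0,0,-62],"turn":0},
    {"fingers":0,"delta_pos":[0,0,-62],"turn":0},
    {"fingers":0,"delta_pos":[0,0,-62],"turn":0},
    {"fingers":0,"delta_pos":[0,0,-62],"turn":0},
    {"fingers":0,"delta_pos":[0,0,-45],"turn":0},
    {"fingers":0,"delta_pos":[0,0,-20],"turn":0},
    {"fingers":0,"delta_pos":[0,0,-2],"turn":0},
    {"fingers":0,"delta_pos":[0,0,-2],"turn":0},
    {"fingers":0,"delta_pos":[0,0,-2],"turn":0},
  ],
)

```text
time_s: 27.02
position: [0.4821, -0.3359, 0.1261]
tcp_rot: [[0.715, 0.001, 0.699], [-0.699, -0.001, 0.715], [0.002, -1.0, -0.0]]
force: [0.3, 0.1, -2.6]
opening: 0.751
```

```bash
python3 pl.py 16 .009
```

```text
27.0167 j [-45.8  35.9  93.3  -0.   50.7  -1.4] p [ 0.4821 -0.3359  0.1261] F [ 0.3  0.1 -2.6] M [-0.1   0.12 -0.03] op 0.751 yaw -44.4
```

View pics/w16o.png

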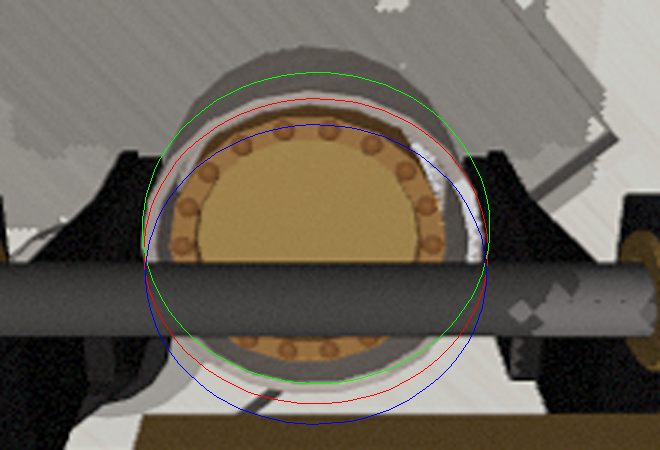

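Call:
jog_arm(
  steps=[
    {"fingers":0,"delta_pos":[4,7,20],"turn":2},
    {"fingers":0,"delta_pos":[14,22,35],"turn":6},
    {"fingers":0,"delta_pos":[28,45,44],"turn":10},
    {"fingers":0,"delta_pos":[42,68,44],"turn":14},
    {"fingers":0,"delta_pos":[56,91,44],"turn":18},
    {"fingers":0,"delta_pos":[70,114,44],"turn":22},
    {"fingers":0,"delta_pos":[84,137,44],"turn":26},
    {"fingers":0,"delta_pos":[98,160,44],"turn":30},
    {"fingers":0,"delta_pos":[112,180,44],"turn":34},
    {"fingers":0,"delta_pos":[125,200,44],"turn":38},
    {"fingers":0,"delta_pos":[135,215,40],"turn":40},
    {"fingers":0,"delta_pos":[141,225,30],"turn":40},
    {"fingers":0,"delta_pos":[141,225,15],"turn":40},
    {"fingers":0,"delta_pos":[141,225,0],"turn":40},
    {"fingers":0,"delta_pos":[141,225,-4],"turn":40},
    {"fingers":0,"delta_pos":[141,225,-4],"turn":40},
    {"fingers":0,"delta_pos":[141,225,-4],"turn":40},
  ],
)

```text
time_s: 28.53
position: [0.6223, -0.1109, 0.1206]
tcp_rot: [[0.997, -0.002, 0.077], [-0.077, 0.001, 0.997], [-0.002, -1.0, 0.0]]
force: [0.5, 0.1, -2.0]
opening: 0.753
```

```bash
python3 pl.py 17 .006
```

```text
28.5333 j [-20.2  39.2  86.5  -0.   54.4 -15.8] p [ 0.6223 -0.1109  0.1206] F [ 0.5  0.1 -2. ] M [-0.07  0.09 -0.03] op 0.753 yaw -4.4
```

View pics/s17c.png

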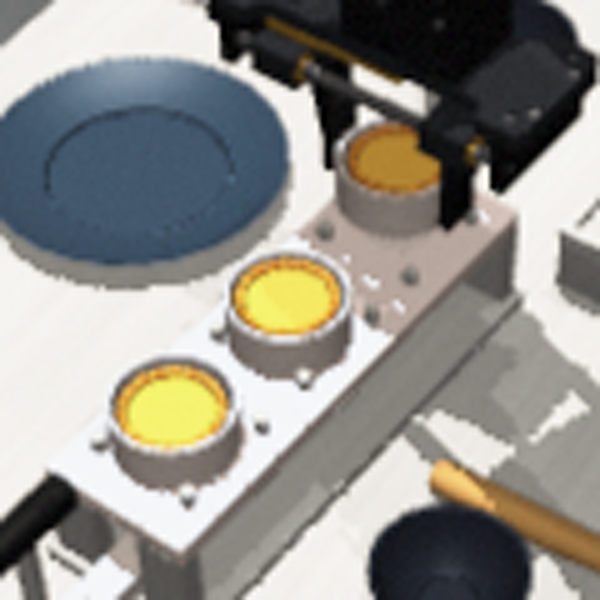

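View pics/w17o.png

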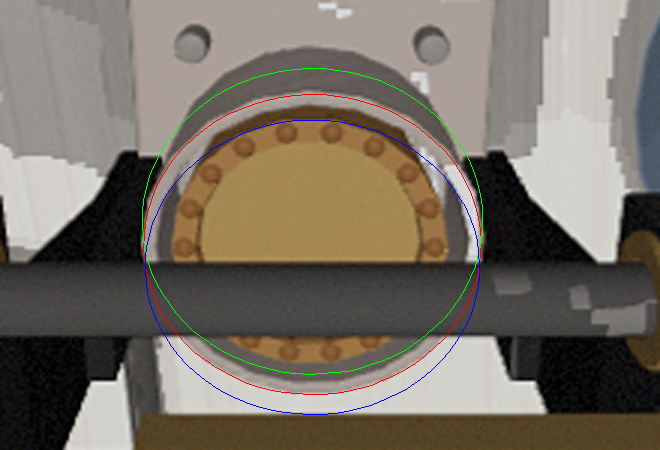

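```bash
python3 pn.py 192 40 433 42
```

```text
0.0567871760329884 -4.89284330642556 [ 0.62341409 -0.10844254  0.085     ]
```

Call:
jog_arm(
  steps=[
    {"fingers":0,"delta_pos":[0.7,1.5,-5],"turn":0},
    {"fingers":0,"delta_pos":[0.7,1.5,-9],"turn":0},
    {"fingers":0,"delta_pos":[0.7,1.5,-13],"turn":0},
    {"fingers":0,"delta_pos":[0.7,1.5,-16],"turn":0},
    {"fingers":0,"delta_pos":[0.7,1.5,-18],"turn":0},
    {"fingers":0,"delta_pos":[0.7,1.5,-18],"turn":0},
  ],
)

```text
time_s: 29.13
position: [0.6232, -0.109, 0.1029]
tcp_rot: [[0.997, -0.001, 0.076], [-0.076, 0.0, 0.997], [-0.001, -1.0, 0.0]]
force: [-0.2, 0.9, -2.1]
opening: 0.757
```

```bash
python3 pl.py 18 .006
```

```text
29.1333 j [-20.   40.6  87.   -0.   52.5 -15.7] p [ 0.6232 -0.109   0.1029] F [-0.2  0.9 -2.1] M [-0.1   0.09 -0.  ] op 0.757 yaw -4.4
```

View pics/s18c.png

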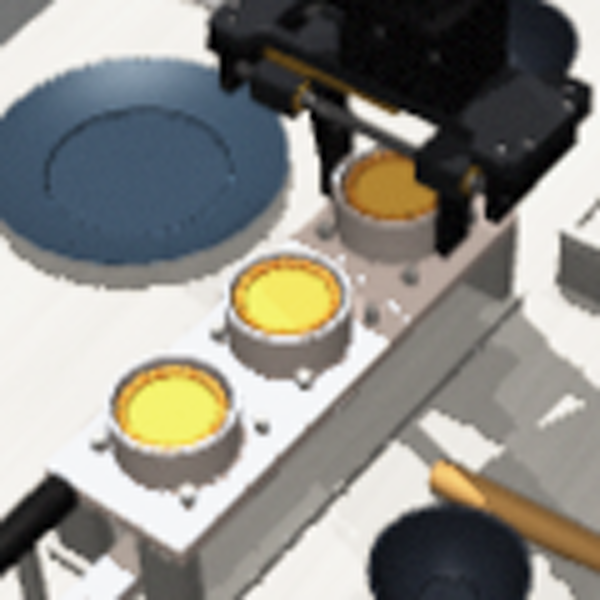

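View pics/w18o.png

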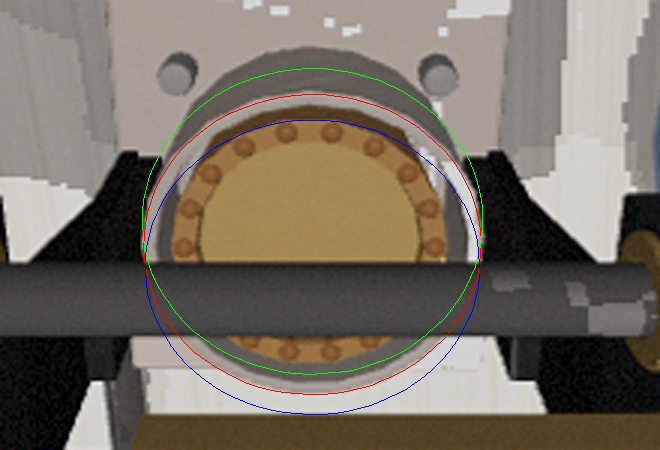

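Call:
jog_arm(
  steps=[
    {"fingers":0,"delta_pos":[0,0,-3],"turn":0},
    {"fingers":0,"delta_pos":[0,0,-6],"turn":0},
    {"fingers":0,"delta_pos":[0,0,-7],"turn":0},
    {"fingers":0,"delta_pos":[0,0,-7],"turn":0},
    {"fingers":100,"delta_pos":[0,0,-7],"turn":0},
    {"fingers":100,"delta_pos":[0,0,-7],"turn":0},
    {"fingers":100,"delta_pos":[0,0,-7],"turn":0},
    {"fingers":100,"delta_pos":[0,0,-7],"turn":0},
    {"fingers":100,"delta_pos":[0,0,15],"turn":0},
    {"fingers":100,"delta_pos":[0,0,45],"turn":0},
    {"fingers":100,"delta_pos":[0,5,80],"turn":0},
    {"fingers":60,"delta_pos":[3,35,96],"turn":0},
    {"fingers":60,"delta_pos":[6,70,96],"turn":0},
    {"fingers":60,"delta_pos":[9,105,96],"turn":0},
    {"fingers":60,"delta_pos":[12,140,96],"turn":0},
    {"fingers":60,"delta_pos":[15,175,96],"turn":0},
    {"fingers":60,"delta_pos":[18,210,96],"turn":0},
    {"fingers":60,"delta_pos":[21,245,96],"turn":0},
    {"fingers":60,"delta_pos":[23,275,96],"turn":0},
    {"fingers":60,"delta_pos":[24,290,85],"turn":0},
  ],
)

```text
time_s: 30.9
position: [0.649, 0.1851, 0.1906]
tcp_rot: [[0.997, 0.006, 0.073], [-0.073, 0.002, 0.997], [0.005, -1.0, 0.002]]
force: [0.2, -0.3, -0.1]
opening: 0.607
```

```bash
python3 - <<'E'
from ov import *
st(); s=read_state(); a=snap("side","s19"); P("ring0","side");P("tart0","side");P("lift_grip","side");snap("wrist","w19"); P("lift_grip","wrist")
cv2.imwrite("pics/s19c.png",cv2.resize(a[110:250,170:310,::-1],None,fx=4,fy=4,interpolation=2))
E
```

```text
30.9 j [ 6.4 37.  77.3  0.1 65.4 10.6] p [0.649  0.1851 0.1906] F [ 0.2 -0.3 -0.1] M [-0.09  0.02 -0.01] op 0.607 yaw -4.2
ring0 side 0.8 [0.6227, -0.1047, 0.0763]
ring0 side 0.79 [0.6331, -0.0141, 0.0702]
ring0 side 0.71 [0.6367, 0.0742, 0.076]
tart0 side 0.75 [0.6332, 0.0748, 0.076]
tart0 side 0.74 [0.6214, -0.1091, 0.0783]
tart0 side 0.71 [0.633, -0.0164, 0.074]
tart0 side 0.53 [0.633, -0.0182, 0.072]
lift_grip side 0.65 [0.6487, 0.1802, 0.1173]
lift_grip side 0.5 [0.6236, -0.1054, 0.0792]
lift_grip wrist 0.82 [0.6405, 0.1795, 0.1123]
```

View pics/s19c.png

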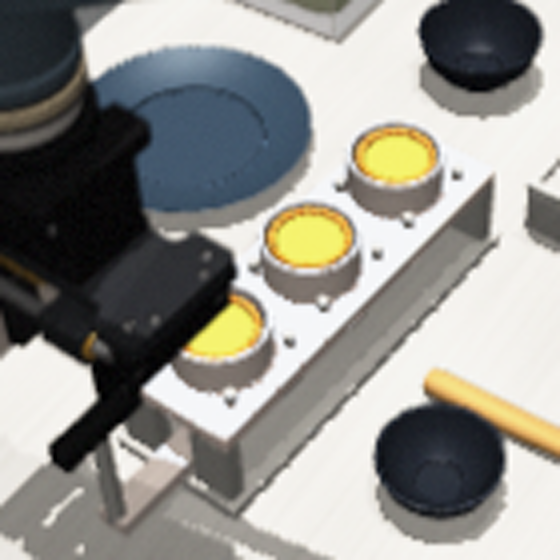

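View pics/w19.png

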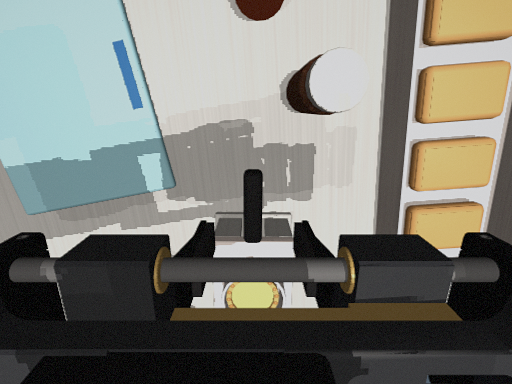

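Call:
jog_arm(
  steps=[
    {"fingers":60,"delta_pos":[0,0,-25],"turn":0},
    {"fingers":60,"delta_pos":[0,0,-50],"turn":0},
    {"fingers":60,"delta_pos":[0,0,-70],"turn":0},
    {"fingers":60,"delta_pos":[0,0,-77],"turn":0},
    {"fingers":0,"delta_pos":[0,0,-77],"turn":0},
    {"fingers":0,"delta_pos":[0,0,-77],"turn":0},
    {"fingers":0,"delta_pos":[0,0,-77],"turn":0},
    {"fingers":0,"delta_pos":[0,0,-77],"turn":0},
    {"fingers":0,"delta_pos":[0,0,-77],"turn":0},
    {"fingers":0,"delta_pos":[0,0,-77],"turn":0},
    {"fingers":0,"delta_pos":[0,0,-77],"turn":0},
    {"fingers":0,"delta_pos":[0,0,-77],"turn":0},
    {"fingers":0,"delta_pos":[0,0,-77],"turn":0},
  ],
)

```text
time_s: 32.28
position: [0.6458, 0.1812, 0.1122]
tcp_rot: [[0.997, -0.004, 0.076], [-0.076, -0.0, 0.997], [-0.004, -1.0, -0.0]]
force: [-4.9, -0.9, 5.4]
opening: 0.183
```

```bash
python3 pl.py 20 .006
```

```text
32.2833 j [ 6.1 42.3 80.6  0.  57.3 10.5] p [0.6458 0.1812 0.1122] F [-4.9 -0.9  5.4] M [-0.1   0.93 -0.09] op 0.183 yaw -4.3
```

Gripped at 15.9 mm. Raise slowly.

Call:
jog_arm(
  steps=[
    {"fingers":0,"delta_pos":[-1,0,3],"turn":0},
    {"fingers":0,"delta_pos":[-1,0,6],"turn":0},
    {"fingers":0,"delta_pos":[-1,0,9],"turn":0},
    {"fingers":0,"delta_pos":[-1,0,12],"turn":0},
    {"fingers":0,"delta_pos":[-1,0,15],"turn":0},
    {"fingers":0,"delta_pos":[-1,0,18],"turn":0},
    {"fingers":0,"delta_pos":[-1,0,21],"turn":0},
    {"fingers":0,"delta_pos":[-1,0,24],"turn":0},
    {"fingers":0,"delta_pos":[-1,0,27],"turn":0},
    {"fingers":0,"delta_pos":[-1,0,30],"turn":0},
    {"fingers":0,"delta_pos":[-1,0,33],"turn":0},
    {"fingers":0,"delta_pos":[-1,0,35],"turn":0},
    {"fingers":0,"delta_pos":[-1,0,36],"turn":0},
    {"fingers":0,"delta_pos":[-1,0,36],"turn":0},
  ],
)

```text
time_s: 33.55
position: [0.6457, 0.1811, 0.1479]
tcp_rot: [[0.997, -0.002, 0.076], [-0.076, 0.0, 0.997], [-0.002, -1.0, 0.0]]
force: [-3.0, 3.4, -11.4]
opening: 0.18
```

```bash
python3 - <<'E'
from ov import *
st(); a=snap("side","s21"); P("tart0","side");P("lift_grip","side")
cv2.imwrite("pics/s21c.png",cv2.resize(a[110:250,170:310,::-1],None,fx=4,fy=4,interpolation=2))
E
```

```text
33.55 j [ 6.1 39.7 79.5  0.  60.9 10.5] p [0.6457 0.1811 0.1479] F [ -3.    3.4 -11.4] M [ 0.45  0.7  -0.09] op 0.18 yaw -4.3
tart0 side 0.86 [0.6296, -0.0145, 0.1071]
tart0 side 0.8 [0.6219, -0.1113, 0.107]
tart0 side 0.72 [0.6356, 0.0748, 0.1101]
lift_grip side 0.59 [0.6481, 0.1799, 0.1507]
```

View pics/s21c.png

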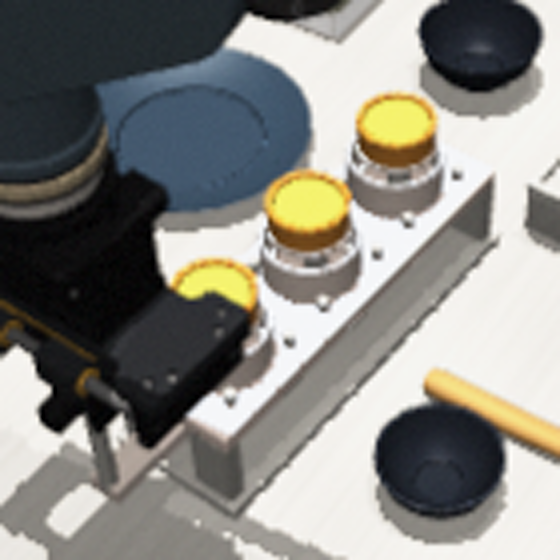

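Call:
jog_arm(
  steps=[
    {"fingers":0,"delta_pos":[0,0,1],"turn":0},
    {"fingers":0,"delta_pos":[0,0,2],"turn":0},
    {"fingers":0,"delta_pos":[0,0,2],"turn":0},
    {"fingers":0,"delta_pos":[0,0,2],"turn":0},
  ],
)

```text
time_s: 34.03
position: [0.6457, 0.1811, 0.1484]
tcp_rot: [[0.997, -0.003, 0.076], [-0.076, 0.0, 0.997], [-0.003, -1.0, -0.0]]
force: [-1.8, 5.4, -18.5]
opening: 0.181
```

```bash
python3 - <<'E'
from ov import *
st(); a=snap("top","t22"); P("tart0","top");P("board","top"); P("board","side")
cv2.imwrite("pics/t22c.png",cv2.resize(a[130:300,90:330,::-1],None,fx=3.3,fy=3.3,interpolation=2))
E
```

```text
34.0333 j [ 6.1 39.6 79.4  0.  61.1 10.5] p [0.6457 0.1811 0.1484] F [ -1.8   5.4 -18.5] M [ 0.64  0.5  -0.16] op 0.181 yaw -4.4
tart0 top 0.9 [0.6385, 0.0784, 0.1145]
tart0 top 0.88 [0.6224, -0.1095, 0.1165]
tart0 top 0.53 [0.6345, -0.0168, 0.1094]
board top 0.48 [0.4354, -0.292, -0.0004]
board side 0.96 [0.4343, 0.2983, -0.0028]
board side 0.17 [0.631, -0.0162, 0.0752]
```

View pics/t22c.png

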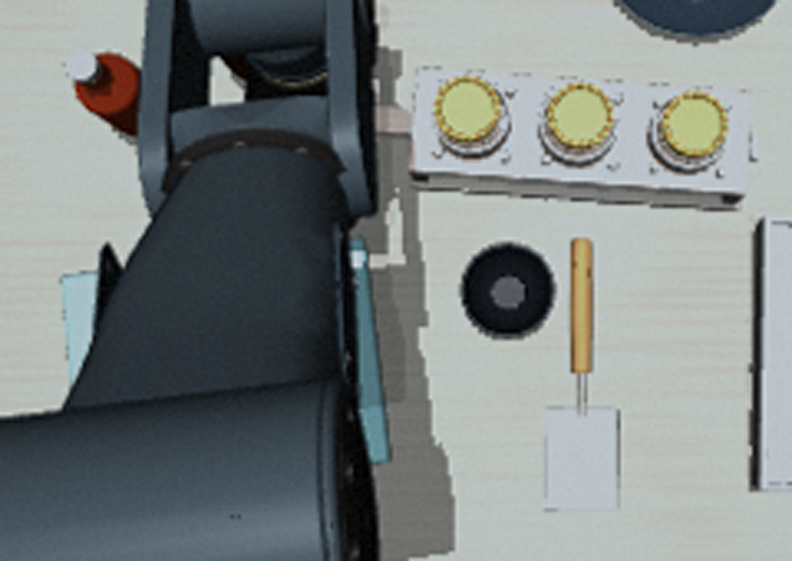

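Call:
jog_arm(
  steps=[
    {"fingers":60,"delta_pos":[0,0,0],"turn":0},
    {"fingers":60,"delta_pos":[0,0,0],"turn":0},
    {"fingers":60,"delta_pos":[0,0,0],"turn":0},
    {"fingers":60,"delta_pos":[0,0,0],"turn":0},
    {"fingers":60,"delta_pos":[0,0,20],"turn":0},
    {"fingers":100,"delta_pos":[0,0,45],"turn":0},
    {"fingers":100,"delta_pos":[0,-10,60],"turn":0},
    {"fingers":100,"delta_pos":[-3,-40,60],"turn":0},
    {"fingers":100,"delta_pos":[-6,-75,60],"turn":0},
    {"fingers":100,"delta_pos":[-8,-100,55],"turn":0},
    {"fingers":100,"delta_pos":[-8,-106,40],"turn":0},
    {"fingers":100,"delta_pos":[-8,-106,20],"turn":0},
    {"fingers":100,"delta_pos":[-8,-106,10],"turn":0},
    {"fingers":100,"delta_pos":[-8,-106,10],"turn":0},
  ],
)

```text
time_s: 35.4
position: [0.6387, 0.0742, 0.1588]
tcp_rot: [[0.997, -0.0, 0.076], [-0.076, -0.001, 0.997], [-0.0, -1.0, -0.001]]
force: [-1.5, 0.4, -1.4]
opening: 0.999
```

```bash
python3 - <<'E'
from ov import *
st(); s=read_state(); a=snap("side","s23"); P("tart0","side");P("lift_grip","side"); snap("wrist","w23");P("tart0","wrist")
cv2.imwrite("pics/s23c.png",cv2.resize(a[90:250,170:310,::-1],None,fx=4,fy=3.7,interpolation=2))
E
```

```text
35.4 j [-3.3 37.  83.5 -0.  59.6  1.1] p [0.6387 0.0742 0.1588] F [-1.5  0.4 -1.4] M [-0.07  0.05  0.02] op 0.999 yaw -4.4
tart0 side 0.85 [0.6354, 0.0773, 0.1098]
tart0 side 0.54 [0.6189, -0.1099, 0.1106]
lift_grip side 0.95 [0.6451, 0.179, 0.1525]
tart0 wrist 0.94 [0.6324, -0.0178, 0.107]
tart0 wrist 0.9 [0.6362, 0.0767, 0.1098]
```

View pics/s23c.png

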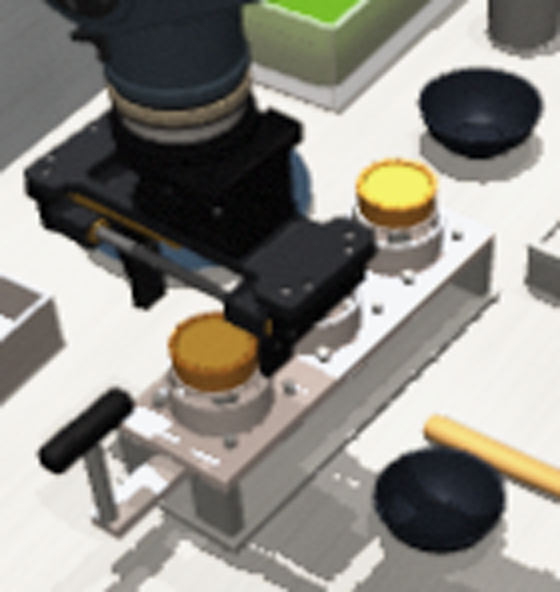

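View pics/w23.png

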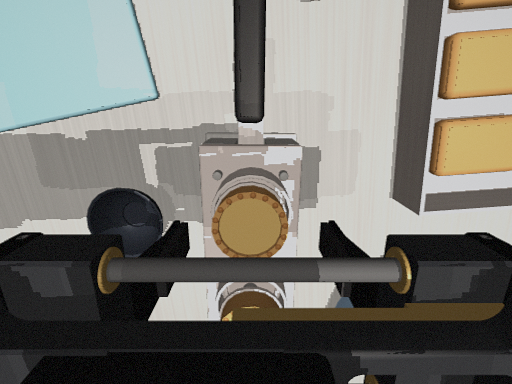

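Call:
jog_arm(
  steps=[
    {"fingers":100,"delta_pos":[-1,2,-12],"turn":0},
    {"fingers":100,"delta_pos":[-1,2,-22],"turn":0},
    {"fingers":100,"delta_pos":[-1,2,-26.5],"turn":0},
    {"fingers":100,"delta_pos":[-1,2,-26.5],"turn":0},
    {"fingers":0,"delta_pos":[-1,2,-26.5],"turn":0},
    {"fingers":0,"delta_pos":[-1,2,-26.5],"turn":0},
    {"fingers":0,"delta_pos":[-1,2,-26.5],"turn":0},
    {"fingers":0,"delta_pos":[-1,2,-26.5],"turn":0},
    {"fingers":0,"delta_pos":[-1,2,-26.5],"turn":0},
    {"fingers":0,"delta_pos":[-1,2,-26.5],"turn":0},
    {"fingers":0,"delta_pos":[-1,2,-26.5],"turn":0},
    {"fingers":0,"delta_pos":[-1,2,-26.5],"turn":0},
    {"fingers":0,"delta_pos":[-1,2,-26.5],"turn":0},
    {"fingers":0,"delta_pos":[-1,2,-26.5],"turn":0},
    {"fingers":0,"delta_pos":[-1,2,-26.5],"turn":0},
  ],
)

```text
time_s: 36.9
position: [0.6377, 0.0769, 0.1333]
tcp_rot: [[0.997, 0.0, 0.076], [-0.076, -0.0, 0.997], [0.0, -1.0, -0.0]]
force: [-0.1, 0.5, 1.4]
opening: 0.617
```

Call:
jog_arm(
  steps=[
    {"fingers":0,"delta_pos":[0,0,5],"turn":0},
    {"fingers":0,"delta_pos":[0,0,15],"turn":0},
    {"fingers":0,"delta_pos":[0,0,28],"turn":0},
    {"fingers":0,"delta_pos":[0,0,40],"turn":0},
    {"fingers":0,"delta_pos":[0,0,46],"turn":0},
    {"fingers":0,"delta_pos":[0,0,46],"turn":0},
  ],
)

```text
time_s: 37.4
position: [0.639, 0.0769, 0.1815]
tcp_rot: [[0.997, 0.004, 0.076], [-0.076, -0.0, 0.997], [0.004, -1.0, 0.0]]
force: [0.8, -1.0, -1.1]
opening: 0.611
```

```bash
python3 - <<'E'
from ov import *
st(); s=read_state(); a=snap("side","s24"); P("tart0","side");P("board","side"); snap("wrist","w24")
cv2.imwrite("pics/s24c.png",cv2.resize(a[90:250,170:310,::-1],None,fx=4,fy=3.7,interpolation=2))
ringchk("w24",s,"w24o",r=.027,dz=.0015)
E
```

```text
37.4 j [-3.1 35.3 82.6  0.  61.9  1.3] p [0.639  0.0769 0.1815] F [ 0.8 -1.  -1.1] M [-0.11  0.05 -0.01] op 0.611 yaw -4.3
tart0 side 0.85 [0.6325, 0.0773, 0.1622]
tart0 side 0.73 [0.6207, -0.1099, 0.1102]
tart0 side 0.54 [0.6308, -0.016, 0.1078]
board side 0.61 [0.4344, 0.2964, -0.0017]
board side 0.3 [0.3825, -0.3418, 0.0855]
```

View pics/s24c.png

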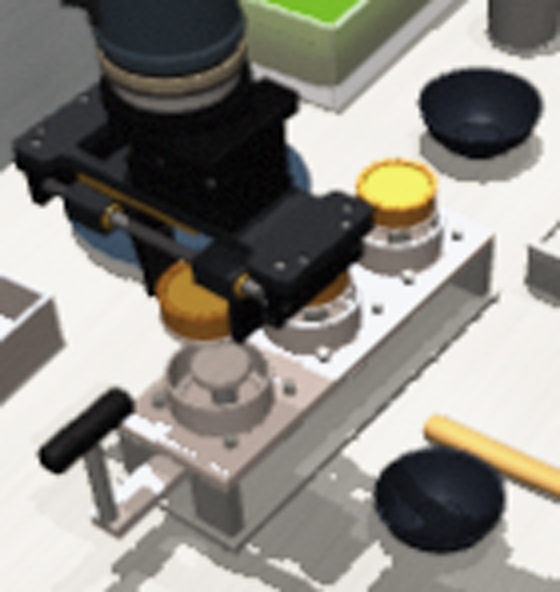

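View pics/w24o.png

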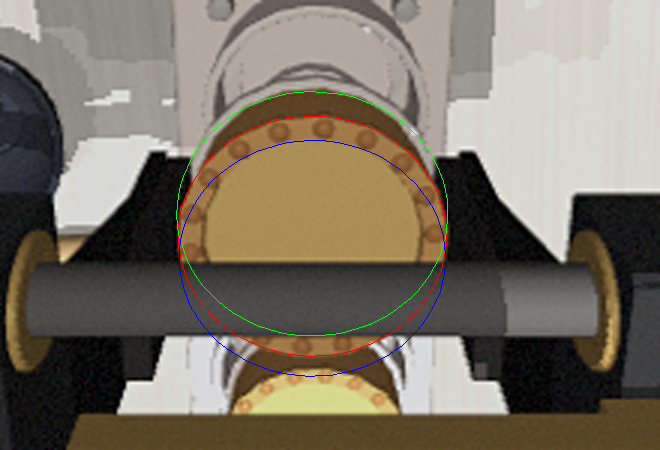

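Call:
jog_arm(
  steps=[
    {"fingers":0,"delta_pos":[-6,8,10],"turn":0},
    {"fingers":0,"delta_pos":[-22,30,20],"turn":0},
    {"fingers":0,"delta_pos":[-40,55,20],"turn":0},
    {"fingers":0,"delta_pos":[-58,80,20],"turn":0},
    {"fingers":0,"delta_pos":[-76,105,20],"turn":0},
    {"fingers":0,"delta_pos":[-94,130,20],"turn":0},
    {"fingers":0,"delta_pos":[-112,155,20],"turn":0},
    {"fingers":0,"delta_pos":[-130,180,15],"turn":0},
    {"fingers":0,"delta_pos":[-148,204,0],"turn":0},
    {"fingers":0,"delta_pos":[-166,228,-20],"turn":0},
    {"fingers":0,"delta_pos":[-184,252,-40],"turn":0},
    {"fingers":0,"delta_pos":[-200,274,-65],"turn":0},
    {"fingers":0,"delta_pos":[-210,288,-90],"turn":0},
    {"fingers":0,"delta_pos":[-212,291,-108],"turn":0},
    {"fingers":0,"delta_pos":[-212,291,-120],"turn":0},
    {"fingers":0,"delta_pos":[-212,291,-120],"turn":0},
  ],
)

```text
time_s: 38.93
position: [0.4236, 0.3675, 0.0569]
tcp_rot: [[0.997, -0.004, 0.075], [-0.075, -0.003, 0.997], [-0.004, -1.0, -0.003]]
force: [0.1, -0.7, -1.0]
opening: 0.613
```

```bash
python3 - <<'E'
from ov import *
st(); s=read_state(); a=snap("side","s25"); P("tart0","side");P("board","side"); snap("wrist","w25"); P("board","wrist")
ringchk("w25",s,"w25o",r=.027,dz=.0015)
E
```

```text
38.9333 j [29.5 41.  98.8 -0.  40.5 33.8] p [0.4236 0.3675 0.0569] F [ 0.1 -0.7 -1. ] M [-0.1   0.05  0.02] op 0.613 yaw -4.3
tart0 side 0.77 [0.6302, -0.017, 0.1091]
tart0 side 0.66 [0.6195, -0.1081, 0.1064]
tart0 side 0.59 [0.6654, 0.3741, 0.0021]
tart0 side 0.43 [0.4201, 0.3678, 0.0325]
board side 0.77 [0.4328, 0.2948, -0.0059]
board wrist 0.71 [0.4353, 0.2955, -0.0032]
```

View pics/s25.png

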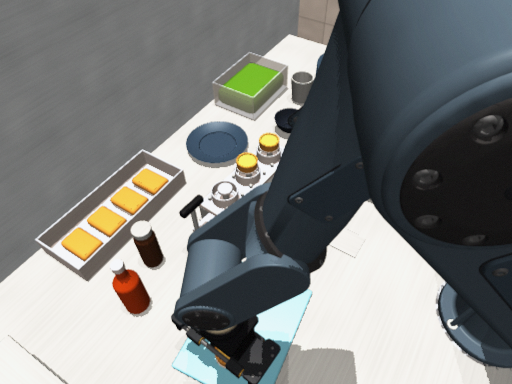

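View pics/w25o.png

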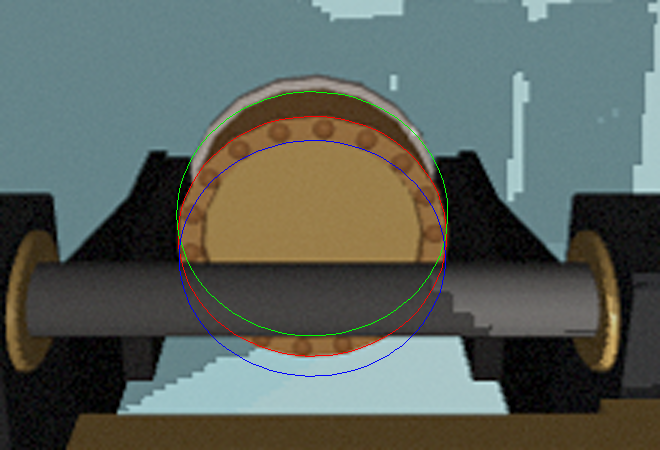

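Call:
jog_arm(
  steps=[
    {"fingers":0,"delta_pos":[0,0,-8],"turn":0},
    {"fingers":0,"delta_pos":[0,0,-15],"turn":0},
    {"fingers":0,"delta_pos":[0,0,-20],"turn":0},
    {"fingers":0,"delta_pos":[0,0,-23],"turn":0},
    {"fingers":0,"delta_pos":[0,0,-24.5],"turn":0},
    {"fingers":0,"delta_pos":[0,0,-24.5],"turn":0},
    {"fingers":0,"delta_pos":[0,0,-24.5],"turn":0},
  ],
)

```text
time_s: 39.77
position: [0.4256, 0.368, 0.0344]
tcp_rot: [[0.997, -0.0, 0.076], [-0.076, -0.0, 0.997], [-0.0, -1.0, -0.0]]
force: [0.1, 0.2, -0.0]
opening: 0.609
```

Call:
jog_arm(
  steps=[
    {"fingers":75,"delta_pos":[0,0,0],"turn":0},
    {"fingers":90,"delta_pos":[0,0,0],"turn":0},
    {"fingers":100,"delta_pos":[0,0,0],"turn":0},
    {"fingers":100,"delta_pos":[0,0,0],"turn":0},
    {"fingers":100,"delta_pos":[0,0,30],"turn":0},
    {"fingers":100,"delta_pos":[0,0,65],"turn":0},
    {"fingers":100,"delta_pos":[5,-10,100],"turn":0},
    {"fingers":100,"delta_pos":[15,-30,130],"turn":0},
    {"fingers":100,"delta_pos":[30,-58,155],"turn":0},
    {"fingers":100,"delta_pos":[48,-91,170],"turn":0},
    {"fingers":100,"delta_pos":[66,-125,170],"turn":0},
    {"fingers":100,"delta_pos":[84,-158,170],"turn":0},
    {"fingers":100,"delta_pos":[102,-191,170],"turn":0},
    {"fingers":100,"delta_pos":[120,-225,170],"turn":0},
    {"fingers":100,"delta_pos":[138,-258,170],"turn":0},
    {"fingers":100,"delta_pos":[156,-291,170],"turn":0},
    {"fingers":100,"delta_pos":[174,-324,170],"turn":0},
    {"fingers":100,"delta_pos":[190,-354,165],"turn":0},
    {"fingers":100,"delta_pos":[202,-376,150],"turn":0},
    {"fingers":100,"delta_pos":[206.5,-384,130],"turn":0},
  ],
)

```text
time_s: 41.43
position: [0.6358, -0.0206, 0.166]
tcp_rot: [[0.997, 0.007, 0.079], [-0.079, -0.003, 0.997], [0.008, -1.0, -0.002]]
force: [0.0, 0.2, -0.5]
opening: 0.997
```

Call:
jog_arm(
  steps=[
    {"fingers":100,"delta_pos":[0,0,-5],"turn":0},
    {"fingers":100,"delta_pos":[0,0,-5],"turn":0},
  ],
)

```text
time_s: 41.6
position: [0.6302, -0.0161, 0.1574]
tcp_rot: [[0.997, -0.005, 0.077], [-0.077, 0.001, 0.997], [-0.006, -1.0, 0.001]]
force: [0.1, 0.0, 0.6]
opening: 1.003
```

```bash
cat > lk.py <<'E'
from ov import *
import sys
n=sys.argv[1]
st(); s=read_state(); a=snap("side","s"+n); P("tart0","side");P("board","side"); snap("wrist","w"+n); P("tart0","wrist"); P("ring0","wrist")
E
python3 lk.py 26
```

```text
41.6 j [-11.6  36.3  85.3   0.   58.8  -7.2] p [ 0.6302 -0.0161  0.1574] F [0.1 0.  0.6] M [-0.04  0.12  0.01] op 1.003 yaw -4.4
tart0 side 0.83 [0.4207, 0.367, 0.0094]
tart0 side 0.57 [0.6276, -0.0134, 0.1103]
board side 0.98 [0.4375, 0.2984, -0.004]
tart0 wrist 0.89 [0.6202, -0.1093, 0.1071]
tart0 wrist 0.67 [0.6321, -0.0169, 0.1088]
ring0 wrist 0.66 [0.6233, -0.1123, 0.0744]
ring0 wrist 0.5 [0.6268, -0.0226, 0.0008]
```

View pics/s26.png

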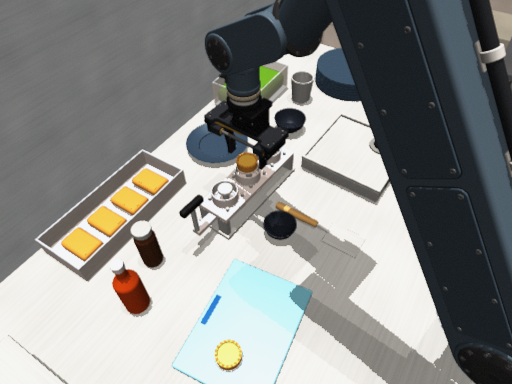

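View pics/w26.png

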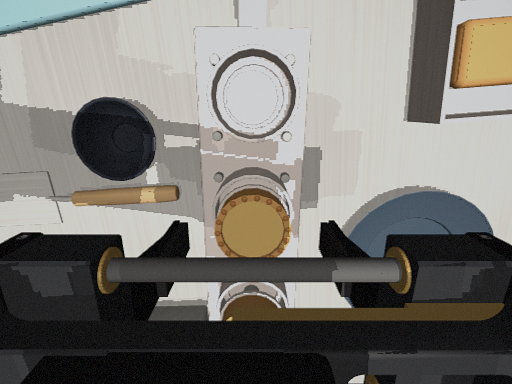

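Call:
jog_arm(
  steps=[
    {"fingers":100,"delta_pos":[0,1.5,-12],"turn":0},
    {"fingers":100,"delta_pos":[0,1.5,-22],"turn":0},
    {"fingers":100,"delta_pos":[0,1.5,-26.5],"turn":0},
    {"fingers":100,"delta_pos":[0,1.5,-26.5],"turn":0},
    {"fingers":0,"delta_pos":[0,1.5,-26.5],"turn":0},
    {"fingers":0,"delta_pos":[0,1.5,-26.5],"turn":0},
    {"fingers":0,"delta_pos":[0,1.5,-26.5],"turn":0},
    {"fingers":0,"delta_pos":[0,1.5,-26.5],"turn":0},
    {"fingers":0,"delta_pos":[0,1.5,-26.5],"turn":0},
    {"fingers":0,"delta_pos":[0,1.5,-26.5],"turn":0},
    {"fingers":0,"delta_pos":[0,1.5,-26.5],"turn":0},
    {"fingers":0,"delta_pos":[0,1.5,-26.5],"turn":0},
    {"fingers":0,"delta_pos":[0,1.5,-26.5],"turn":0},
    {"fingers":0,"delta_pos":[0,1.5,-26.5],"turn":0},
    {"fingers":0,"delta_pos":[0,1.5,-26.5],"turn":0},
  ],
)

```text
time_s: 43.15
position: [0.6321, -0.0146, 0.1333]
tcp_rot: [[0.997, 0.0, 0.076], [-0.076, -0.0, 0.997], [0.0, -1.0, -0.0]]
force: [-0.4, -1.2, 2.3]
opening: 0.615
```

Call:
jog_arm(
  steps=[
    {"fingers":0,"delta_pos":[0,0,5],"turn":0},
    {"fingers":0,"delta_pos":[0,0,15],"turn":0},
    {"fingers":0,"delta_pos":[0,0,28],"turn":0},
    {"fingers":0,"delta_pos":[0,0,40],"turn":0},
    {"fingers":0,"delta_pos":[0,0,46],"turn":0},
    {"fingers":0,"delta_pos":[0,0,46],"turn":0},
  ],
)

```text
time_s: 43.65
position: [0.6335, -0.0148, 0.1814]
tcp_rot: [[0.997, 0.004, 0.076], [-0.076, -0.001, 0.997], [0.004, -1.0, -0.0]]
force: [0.5, 0.6, -0.8]
opening: 0.611
```

```bash
python3 lk.py 27; python3 -c "
from h import *
ringchk('w27',read_state(),'w27o',r=.027,dz=.0015)"
```

```text
43.65 j [-11.4  34.6  84.1   0.   61.   -7.1] p [ 0.6335 -0.0148  0.1814] F [ 0.5  0.6 -0.8] M [-0.12  0.03  0.05] op 0.611 yaw -4.3
tart0 side 0.94 [0.4224, 0.3662, 0.0111]
tart0 side 0.7 [0.631, -0.0181, 0.1565]
tart0 side 0.46 [0.6211, -0.1071, 0.1086]
tart0 side 0.2 [0.6724, -0.3189, -0.001]
board side 0.74 [0.4327, 0.2959, -0.0024]
tart0 wrist 0.65 [0.6218, -0.1127, 0.1087]
tart0 wrist 0.63 [0.6298, -0.016, 0.1559]
```

View pics/w27o.png

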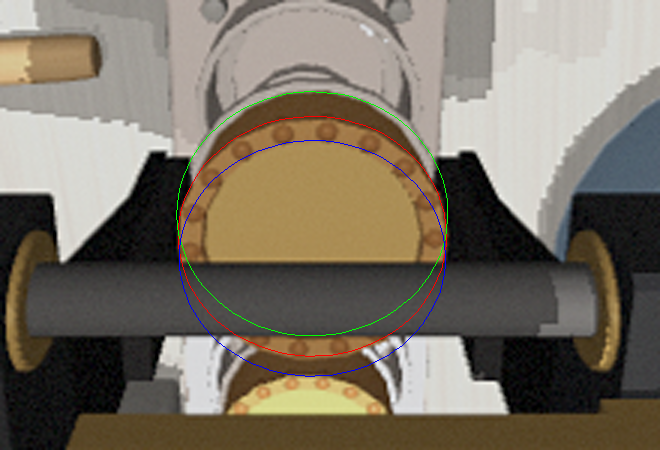

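View pics/s27.png

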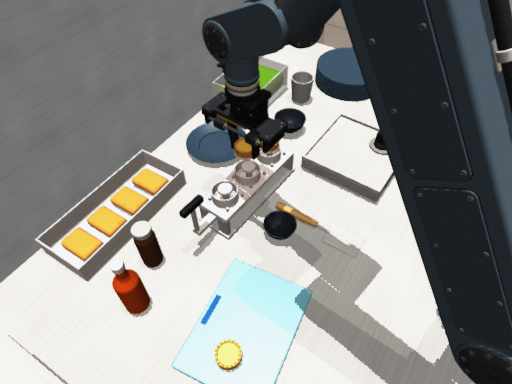

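Call:
jog_arm(
  steps=[
    {"fingers":0,"delta_pos":[-5,8,10],"turn":0},
    {"fingers":0,"delta_pos":[-19,30,20],"turn":0},
    {"fingers":0,"delta_pos":[-36,56,20],"turn":0},
    {"fingers":0,"delta_pos":[-53,83,20],"turn":0},
    {"fingers":0,"delta_pos":[-70,110,20],"turn":0},
    {"fingers":0,"delta_pos":[-87,137,20],"turn":0},
    {"fingers":0,"delta_pos":[-104,164,20],"turn":0},
    {"fingers":0,"delta_pos":[-121,191,15],"turn":0},
    {"fingers":0,"delta_pos":[-138,218,0],"turn":0},
    {"fingers":0,"delta_pos":[-155,245,-20],"turn":0},
    {"fingers":0,"delta_pos":[-172,272,-40],"turn":0},
    {"fingers":0,"delta_pos":[-187,295,-65],"turn":0},
    {"fingers":0,"delta_pos":[-196,309,-90],"turn":0},
    {"fingers":0,"delta_pos":[-197.5,312,-108],"turn":0},
    {"fingers":0,"delta_pos":[-197.5,312,-120],"turn":0},
    {"fingers":0,"delta_pos":[-197.5,312,-120],"turn":0},
  ],
)

```text
time_s: 45.28
position: [0.4323, 0.2977, 0.0571]
tcp_rot: [[0.997, -0.005, 0.074], [-0.074, -0.002, 0.997], [-0.005, -1.0, -0.002]]
force: [-0.1, -0.6, -1.3]
opening: 0.613
```

```bash
python3 lk.py 28;python3 -c "
from h import *
P('board','wrist')
ringchk('w28',read_state(),'w28o',r=.027,dz=.0015)"
```

```text
45.2833 j [ 22.3  39.4 104.1   0.   36.8  26.6] p [0.4323 0.2977 0.0571] F [-0.1 -0.6 -1.3] M [-0.09  0.07 -0.01] op 0.613 yaw -4.3
tart0 side 0.69 [0.6226, -0.1083, 0.1105]
tart0 side 0.63 [0.434, 0.2981, 0.0315]
tart0 side 0.56 [0.4223, 0.3639, 0.0114]
board side 0.93 [0.4362, 0.2921, -0.0043]
tart0 wrist 0.82 [0.4233, 0.3709, 0.013]
tart0 wrist 0.73 [0.4349, 0.2976, 0.0352]
```

View pics/w28o.png

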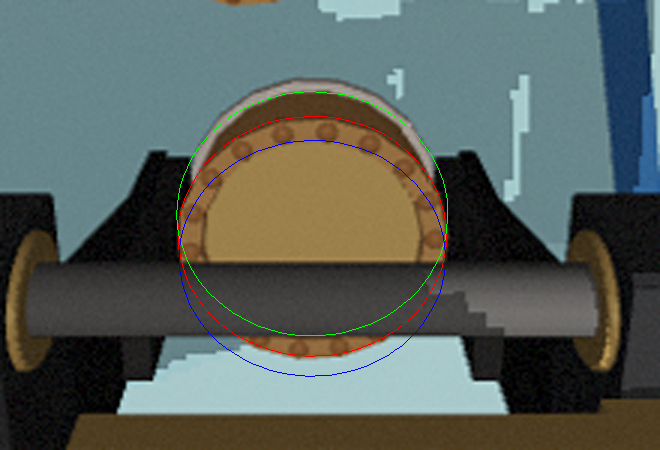

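View pics/w28.png

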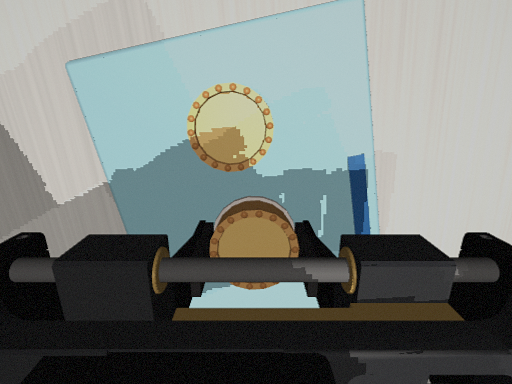

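Clear of the first tart. Lower and release.

Call:
jog_arm(
  steps=[
    {"fingers":0,"delta_pos":[0,0,-8],"turn":0},
    {"fingers":0,"delta_pos":[0,0,-15],"turn":0},
    {"fingers":0,"delta_pos":[0,0,-20],"turn":0},
    {"fingers":0,"delta_pos":[0,0,-23],"turn":0},
    {"fingers":0,"delta_pos":[0,0,-24.5],"turn":0},
    {"fingers":0,"delta_pos":[0,0,-24.5],"turn":0},
    {"fingers":0,"delta_pos":[0,0,-24.5],"turn":0},
  ],
)

```text
time_s: 46.22
position: [0.4346, 0.2974, 0.0343]
tcp_rot: [[0.997, -0.0, 0.076], [-0.076, -0.0, 0.997], [-0.0, -1.0, -0.0]]
force: [-0.5, 0.1, -0.9]
opening: 0.612
```

Call:
jog_arm(
  steps=[
    {"fingers":0,"delta_pos":[0,0,-0.7],"turn":0},
    {"fingers":80,"delta_pos":[0,0,-0.7],"turn":0},
    {"fingers":100,"delta_pos":[0,0,0],"turn":0},
    {"fingers":100,"delta_pos":[0,0,0],"turn":0},
    {"fingers":100,"delta_pos":[0,0,0],"turn":0},
    {"fingers":100,"delta_pos":[0,0,30],"turn":0},
    {"fingers":100,"delta_pos":[0,0,65],"turn":0},
    {"fingers":100,"delta_pos":[4,-8,100],"turn":0},
    {"fingers":100,"delta_pos":[15,-31,130],"turn":0},
    {"fingers":100,"delta_pos":[29,-62,150],"turn":0},
    {"fingers":100,"delta_pos":[44,-96,165],"turn":0},
    {"fingers":100,"delta_pos":[60,-130,170],"turn":0},
    {"fingers":100,"delta_pos":[76,-164,170],"turn":0},
    {"fingers":100,"delta_pos":[92,-198,170],"turn":0},
    {"fingers":100,"delta_pos":[108,-232,170],"turn":0},
    {"fingers":100,"delta_pos":[124,-266,170],"turn":0},
    {"fingers":100,"delta_pos":[140,-300,170],"turn":0},
    {"fingers":100,"delta_pos":[156,-334,170],"turn":0},
    {"fingers":100,"delta_pos":[172,-368,165],"turn":0},
    {"fingers":100,"delta_pos":[184,-396,150],"turn":0},
  ],
)

```text
time_s: 47.88
position: [0.6213, -0.1019, 0.1866]
tcp_rot: [[0.997, 0.006, 0.077], [-0.077, -0.003, 0.997], [0.006, -1.0, -0.002]]
force: [0.3, 0.4, 0.7]
opening: 1.003
```

Call:
jog_arm(
  steps=[
    {"fingers":100,"delta_pos":[4,-9,-15],"turn":0},
    {"fingers":100,"delta_pos":[4,-9,-25],"turn":0},
    {"fingers":100,"delta_pos":[4,-9,-25],"turn":0},
  ],
)

```text
time_s: 48.13
position: [0.6204, -0.1072, 0.1567]
tcp_rot: [[0.997, -0.006, 0.077], [-0.077, 0.003, 0.997], [-0.006, -1.0, 0.002]]
force: [-0.5, 0.4, -0.9]
opening: 0.999
```

```bash
python3 lk.py 29
```

```text
48.1333 j [-20.   36.3  85.4   0.   58.7 -15.6] p [ 0.6204 -0.1072  0.1567] F [-0.5  0.4 -0.9] M [-0.08  0.08 -0.01] op 0.999 yaw -4.4
tart0 side 0.87 [0.4233, 0.3657, 0.0133]
tart0 side 0.7 [0.4348, 0.2952, 0.0077]
tart0 side 0.63 [0.6202, -0.1103, 0.1106]
tart0 side 0.35 [0.4295, -0.0196, 0.0022]
board side 0.66 [0.4393, 0.2954, -0.0033]
tart0 wrist 0.96 [0.6224, -0.1101, 0.1088]
ring0 wrist 0.15 [0.6294, -0.0218, -0.0008]
```

View pics/s29.png

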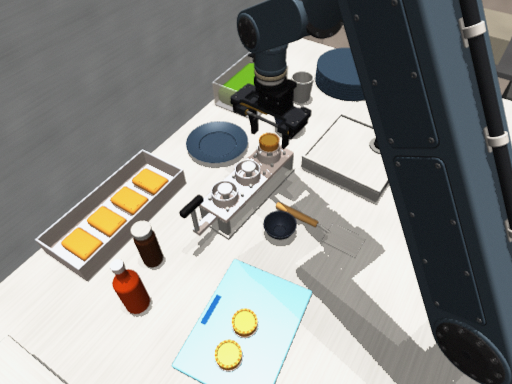

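View pics/w29.png

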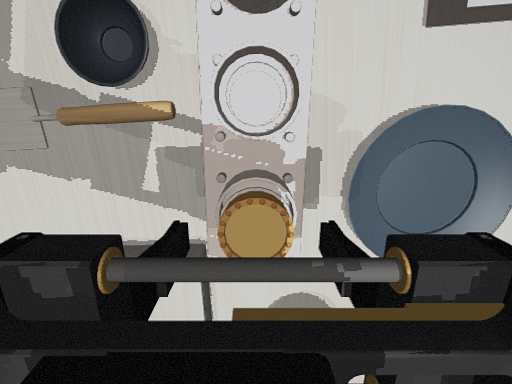

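Call:
jog_arm(
  steps=[
    {"fingers":100,"delta_pos":[0.5,0,-12],"turn":0},
    {"fingers":100,"delta_pos":[0.5,0,-22],"turn":0},
    {"fingers":100,"delta_pos":[0.5,0,-26.5],"turn":0},
    {"fingers":100,"delta_pos":[0.5,0,-26.5],"turn":0},
    {"fingers":0,"delta_pos":[0.5,0,-26.5],"turn":0},
    {"fingers":0,"delta_pos":[0.5,0,-26.5],"turn":0},
    {"fingers":0,"delta_pos":[0.5,0,-26.5],"turn":0},
    {"fingers":0,"delta_pos":[0.5,0,-26.5],"turn":0},
    {"fingers":0,"delta_pos":[0.5,0,-26.5],"turn":0},
    {"fingers":0,"delta_pos":[0.5,0,-26.5],"turn":0},
    {"fingers":0,"delta_pos":[0.5,0,-26.5],"turn":0},
    {"fingers":0,"delta_pos":[0.5,0,-26.5],"turn":0},
    {"fingers":0,"delta_pos":[0.5,0,-26.5],"turn":0},
    {"fingers":0,"delta_pos":[0.5,0,-26.5],"turn":0},
    {"fingers":0,"delta_pos":[0.5,0,-26.5],"turn":0},
  ],
)

```text
time_s: 49.68
position: [0.6233, -0.1077, 0.1333]
tcp_rot: [[0.997, 0.0, 0.076], [-0.076, -0.0, 0.997], [0.0, -1.0, -0.0]]
force: [-0.6, -0.3, 2.1]
opening: 0.616
```

Call:
jog_arm(
  steps=[
    {"fingers":0,"delta_pos":[0,0,5],"turn":0},
    {"fingers":0,"delta_pos":[0,0,15],"turn":0},
    {"fingers":0,"delta_pos":[0,0,28],"turn":0},
    {"fingers":0,"delta_pos":[0,0,40],"turn":0},
    {"fingers":0,"delta_pos":[0,0,46],"turn":0},
    {"fingers":0,"delta_pos":[0,0,46],"turn":0},
  ],
)

```text
time_s: 50.18
position: [0.6244, -0.1079, 0.1815]
tcp_rot: [[0.997, 0.004, 0.076], [-0.076, -0.001, 0.997], [0.004, -1.0, -0.001]]
force: [1.4, -0.1, 0.2]
opening: 0.612
```

```bash
python3 lk.py 30; python3 -c "
from h import *
ringchk('w30',read_state(),'w30o',r=.027,dz=.0015)"
```

```text
50.1833 j [-19.9  34.6  84.1   0.   61.  -15.6] p [ 0.6244 -0.1079  0.1815] F [ 1.4 -0.1  0.2] M [-0.09  0.02 -0.04] op 0.612 yaw -4.3
tart0 side 0.97 [0.4327, 0.2947, 0.0088]
tart0 side 0.78 [0.4211, 0.3684, 0.0084]
tart0 side 0.7 [0.6219, -0.1071, 0.1575]
board side 0.9 [0.4347, 0.2945, -0.0034]
tart0 wrist 0.59 [0.6206, -0.1124, 0.1569]
ring0 wrist 0.4 [0.623, -0.1133, 0.0726]
```

View pics/w30o.png

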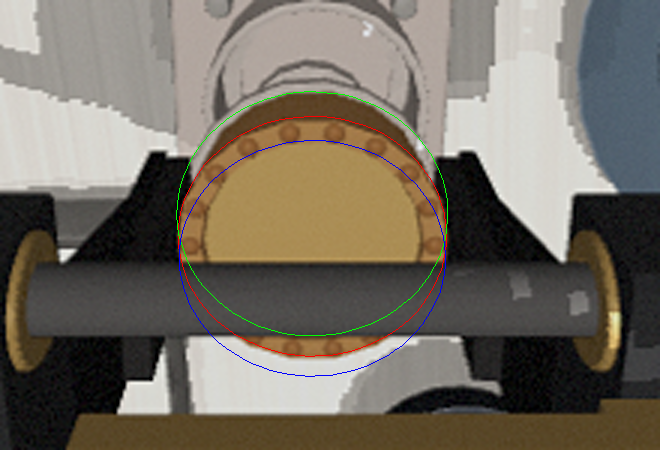

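View pics/s30.png

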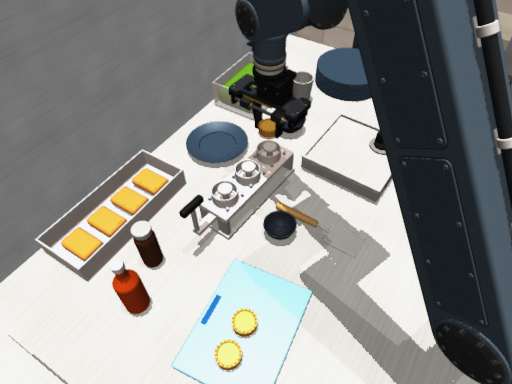

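Call:
jog_arm(
  steps=[
    {"fingers":0,"delta_pos":[-4,8,10],"turn":0},
    {"fingers":0,"delta_pos":[-16,30,20],"turn":0},
    {"fingers":0,"delta_pos":[-32,60,20],"turn":0},
    {"fingers":0,"delta_pos":[-48,90,20],"turn":0},
    {"fingers":0,"delta_pos":[-64,120,20],"turn":0},
    {"fingers":0,"delta_pos":[-80,150,20],"turn":0},
    {"fingers":0,"delta_pos":[-96,180,20],"turn":0},
    {"fingers":0,"delta_pos":[-112,210,15],"turn":0},
    {"fingers":0,"delta_pos":[-128,240,0],"turn":0},
    {"fingers":0,"delta_pos":[-143,268,-20],"turn":0},
    {"fingers":0,"delta_pos":[-157,294,-40],"turn":0},
    {"fingers":0,"delta_pos":[-170,318,-65],"turn":0},
    {"fingers":0,"delta_pos":[-178,332,-90],"turn":0},
    {"fingers":0,"delta_pos":[-179.5,335,-108],"turn":0},
    {"fingers":0,"delta_pos":[-179.5,335,-120],"turn":0},
    {"fingers":0,"delta_pos":[-179.5,335,-120],"turn":0},
  ],
)

```text
time_s: 51.82
position: [0.4415, 0.2279, 0.0573]
tcp_rot: [[0.997, -0.005, 0.074], [-0.074, -0.001, 0.997], [-0.005, -1.0, -0.001]]
force: [-0.7, -0.0, -0.2]
opening: 0.612
```

```bash
python3 lk.py 31;python3 -c "
from h import *
P('board','wrist')"
```

```text
51.8167 j [ 14.4  38.3 108.2   0.   33.8  18.6] p [0.4415 0.2279 0.0573] F [-0.7 -0.  -0.2] M [-0.07  0.07  0.05] op 0.612 yaw -4.3
tart0 side 0.84 [0.4329, 0.2924, 0.0072]
tart0 side 0.58 [0.4389, 0.2231, 0.0303]
tart0 side 0.57 [0.4212, 0.3661, 0.011]
tart0 side 0.45 [0.4368, 0.2965, -0.004]
board side 0.74 [0.4326, 0.2979, -0.0039]
tart0 wrist 0.76 [0.4231, 0.3697, 0.0149]
tart0 wrist 0.68 [0.4436, 0.2261, 0.0335]
tart0 wrist 0.64 [0.4348, 0.2958, 0.0123]
```

View pics/w31.png

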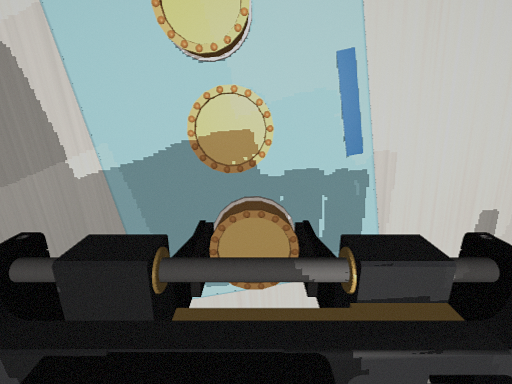

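Call:
jog_arm(
  steps=[
    {"fingers":0,"delta_pos":[0,0,-8],"turn":0},
    {"fingers":0,"delta_pos":[0,0,-15],"turn":0},
    {"fingers":0,"delta_pos":[0,0,-20],"turn":0},
    {"fingers":0,"delta_pos":[0,0,-23],"turn":0},
    {"fingers":0,"delta_pos":[0,0,-25],"turn":0},
    {"fingers":0,"delta_pos":[0,0,-25],"turn":0},
    {"fingers":0,"delta_pos":[0,0,-25],"turn":0},
  ],
)

```text
time_s: 52.75
position: [0.4436, 0.2274, 0.0338]
tcp_rot: [[0.997, -0.0, 0.076], [-0.076, -0.0, 0.997], [-0.0, -1.0, -0.0]]
force: [0.1, -0.0, -0.8]
opening: 0.613
```

```bash
python3 - <<'E'
from h import *
st(); s=read_state();K,V=cam("wrist",s); im=snap("wrist","w32"); print(back(K,V,(250,288),.012))
E
```

```text
52.75 j [ 14.3  41.  108.5   0.   30.5  18.6] p [0.4436 0.2274 0.0338] F [ 0.1 -0.  -0.8] M [-0.06  0.04  0.02] op 0.613 yaw -4.4
[0.43755263 0.1832968  0.012     ]
```

View pics/w32.png

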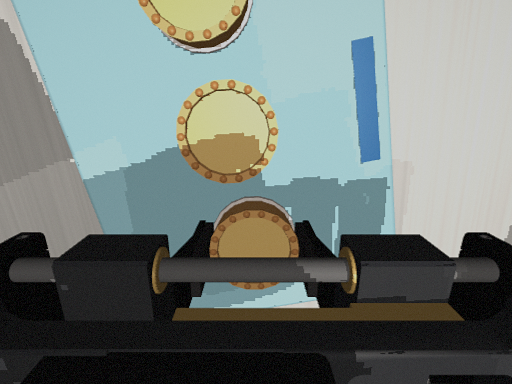

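Call:
jog_arm(
  steps=[
    {"fingers":80,"delta_pos":[0,0,0],"turn":0},
    {"fingers":100,"delta_pos":[0,0,0],"turn":0},
    {"fingers":100,"delta_pos":[0,0,0],"turn":0},
    {"fingers":100,"delta_pos":[0,0,0],"turn":0},
    {"fingers":100,"delta_pos":[0,0,30],"turn":0},
    {"fingers":100,"delta_pos":[0,0,65],"turn":0},
    {"fingers":100,"delta_pos":[2,0,100],"turn":0},
    {"fingers":60,"delta_pos":[10,-2,135],"turn":0},
    {"fingers":60,"delta_pos":[25,-6,165],"turn":0},
    {"fingers":60,"delta_pos":[50,-11,178],"turn":0},
    {"fingers":60,"delta_pos":[85,-19,178],"turn":0},
    {"fingers":60,"delta_pos":[120,-27,178],"turn":0},
    {"fingers":60,"delta_pos":[155,-35,178],"turn":0},
    {"fingers":60,"delta_pos":[185,-41,178],"turn":0},
    {"fingers":60,"delta_pos":[203,-45.5,175],"turn":0},
    {"fingers":60,"delta_pos":[203,-45.5,160],"turn":0},
    {"fingers":60,"delta_pos":[203,-45.5,160],"turn":0},
  ],
)

```text
time_s: 54.22
position: [0.6459, 0.181, 0.1911]
tcp_rot: [[0.997, -0.005, 0.077], [-0.077, -0.001, 0.997], [-0.005, -1.0, -0.001]]
force: [-0.3, 0.3, -0.0]
opening: 0.596
```

```bash
python3 lk.py 33;python3 -c "
from h import *
P('lift_grip','wrist');P('lift_grip','side')"
```

```text
54.2167 j [ 6.1 36.9 77.4  0.  66.  10.6] p [0.6459 0.181  0.1911] F [-0.3  0.3 -0. ] M [-0.12  0.14  0.  ] op 0.596 yaw -4.4
tart0 side 0.9 [0.437, 0.2966, 0.0092]
tart0 side 0.76 [0.4397, 0.2252, 0.0125]
tart0 side 0.66 [0.4231, 0.366, 0.0134]
board side 0.8 [0.4383, 0.2941, -0.0046]
tart0 wrist 0.97 [0.4253, 0.3675, 0.0109]
tart0 wrist 0.86 [0.4366, 0.2956, 0.0103]
tart0 wrist 0.7 [0.4405, 0.2227, 0.006]
lift_grip wrist 0.84 [0.6432, 0.1813, 0.1501]
lift_grip side 0.91 [0.6467, 0.1798, 0.1525]
lift_grip side 0.48 [0.6697, -0.3163, -0.002]
```

View pics/w33.png

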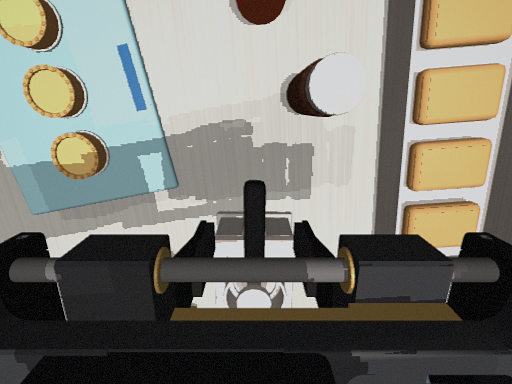

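View pics/s33.png

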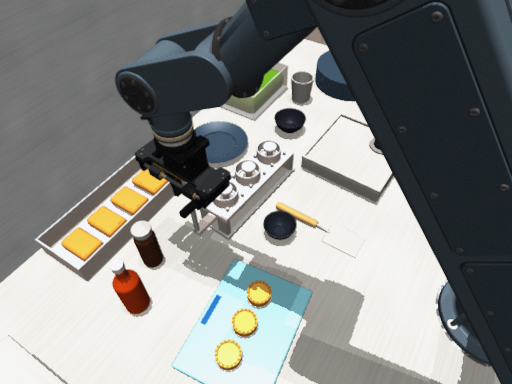

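Call:
jog_arm(
  steps=[
    {"fingers":60,"delta_pos":[0,0,-20],"turn":0},
    {"fingers":60,"delta_pos":[0,0,-38],"turn":0},
    {"fingers":60,"delta_pos":[0,0,-46.5],"turn":0},
    {"fingers":60,"delta_pos":[0,0,-46.5],"turn":0},
    {"fingers":0,"delta_pos":[0,0,-46.5],"turn":0},
    {"fingers":0,"delta_pos":[0,0,-46.5],"turn":0},
    {"fingers":0,"delta_pos":[0,0,-46.5],"turn":0},
    {"fingers":0,"delta_pos":[0,0,-46.5],"turn":0},
    {"fingers":0,"delta_pos":[0,0,-46.5],"turn":0},
    {"fingers":0,"delta_pos":[0,0,-46.5],"turn":0},
    {"fingers":0,"delta_pos":[0,0,-46.5],"turn":0},
    {"fingers":0,"delta_pos":[0,0,-46.5],"turn":0},
    {"fingers":0,"delta_pos":[0,0,-46.5],"turn":0},
  ],
)

```text
time_s: 55.7
position: [0.6458, 0.182, 0.1479]
tcp_rot: [[0.997, -0.002, 0.076], [-0.076, 0.0, 0.997], [-0.002, -1.0, -0.0]]
force: [-3.5, 1.0, 4.7]
opening: 0.18
```

Call:
jog_arm(
  steps=[
    {"fingers":0,"delta_pos":[0,0,-3],"turn":0},
    {"fingers":0,"delta_pos":[0,0,-6],"turn":0},
    {"fingers":0,"delta_pos":[0,0,-9],"turn":0},
    {"fingers":0,"delta_pos":[0,0,-12],"turn":0},
    {"fingers":0,"delta_pos":[0,0,-15],"turn":0},
    {"fingers":0,"delta_pos":[0,0,-18],"turn":0},
    {"fingers":0,"delta_pos":[0,0,-21],"turn":0},
    {"fingers":0,"delta_pos":[0,0,-24],"turn":0},
    {"fingers":0,"delta_pos":[0,0,-27],"turn":0},
    {"fingers":0,"delta_pos":[0,0,-30],"turn":0},
    {"fingers":0,"delta_pos":[0,0,-33],"turn":0},
    {"fingers":0,"delta_pos":[0,0,-35],"turn":0},
    {"fingers":0,"delta_pos":[0,0,-36],"turn":0},
    {"fingers":0,"delta_pos":[0,0,-36],"turn":0},
  ],
)

```text
time_s: 56.87
position: [0.6458, 0.182, 0.1119]
tcp_rot: [[0.997, -0.002, 0.076], [-0.076, 0.0, 0.997], [-0.002, -1.0, -0.0]]
force: [-3.6, 0.4, 4.3]
opening: 0.18
```

```bash
python3 -c "
from h import *
st();capture('side');P('lift_grip','side')"
```

```text
56.8667 j [ 6.2 42.3 80.7  0.  57.1 10.6] p [0.6458 0.182  0.1119] F [-3.6  0.4  4.3] M [-0.09  0.74 -0.07] op 0.18 yaw -4.4
lift_grip side 0.91 [0.6473, 0.1766, 0.1163]
```

Press a little more to find the end stop.

Call:
jog_arm(
  steps=[
    {"fingers":0,"delta_pos":[0,0,-1],"turn":0},
    {"fingers":0,"delta_pos":[0,0,-2],"turn":0},
    {"fingers":0,"delta_pos":[0,0,-2],"turn":0},
    {"fingers":0,"delta_pos":[0,0,-2],"turn":0},
  ],
)

```text
time_s: 57.3
position: [0.6458, 0.182, 0.1118]
tcp_rot: [[0.997, -0.001, 0.076], [-0.076, -0.0, 0.997], [-0.001, -1.0, -0.0]]
force: [-6.9, -0.3, 13.6]
opening: 0.18
```

Call:
jog_arm(
  steps=[
    {"fingers":0,"delta_pos":[0,0,1.5],"turn":0},
    {"fingers":50,"delta_pos":[0,0,1.5],"turn":0},
    {"fingers":60,"delta_pos":[0,0,1.5],"turn":0},
    {"fingers":60,"delta_pos":[0,0,1.5],"turn":0},
    {"fingers":60,"delta_pos":[0,0,1.5],"turn":0},
    {"fingers":60,"delta_pos":[0,0,25],"turn":0},
    {"fingers":60,"delta_pos":[0,0,60],"turn":0},
    {"fingers":60,"delta_pos":[0,0,100],"turn":0},
    {"fingers":60,"delta_pos":[-10,-20,130],"turn":0},
    {"fingers":60,"delta_pos":[-30,-50,140],"turn":0},
    {"fingers":60,"delta_pos":[-50,-85,140],"turn":0},
    {"fingers":60,"delta_pos":[-70,-120,140],"turn":0},
    {"fingers":60,"delta_pos":[-90,-155,140],"turn":0},
    {"fingers":60,"delta_pos":[-110,-190,140],"turn":0},
    {"fingers":60,"delta_pos":[-130,-225,140],"turn":0},
    {"fingers":60,"delta_pos":[-150,-260,140],"turn":0},
    {"fingers":60,"delta_pos":[-160,-290,140],"turn":0},
    {"fingers":60,"delta_pos":[-160,-310,140],"turn":0},
    {"fingers":60,"delta_pos":[-160,-310,140],"turn":0},
  ],
)

```text
time_s: 58.88
position: [0.4871, -0.1324, 0.2498]
tcp_rot: [[0.997, 0.002, 0.081], [-0.081, -0.003, 0.997], [0.003, -1.0, -0.003]]
force: [1.2, -0.1, -0.5]
opening: 0.602
```

```bash
python3 - <<'E'
from h import *
st();a=snap('side','s40');b=snap('top','t40');snap('wrist','w40')
for c in('side','top'):
  for t in('board','lift_grip','tart0','ring0','thermo_grip','sauce','dip_bowl','side_bowl','spatula','pepper'): P(t,c,3)
P('thermo_grip','wrist')
E
```

```text
58.8833 j [-27.9  20.1  98.5  -0.1  61.2 -23.2] p [ 0.4871 -0.1324  0.2498] F [ 1.2 -0.1 -0.5] M [-0.12  0.02 -0.  ] op 0.602 yaw -4.6
board side 0.64 [0.436, 0.2941, -0.0043]
lift_grip side 0.69 [0.6476, 0.1831, 0.1151]
tart0 side 0.66 [0.4335, 0.2944, 0.0092]
tart0 side 0.59 [0.4243, 0.3655, 0.0081]
tart0 side 0.58 [0.4427, 0.2257, 0.0093]
ring0 side 0.92 [0.6311, -0.017, 0.0729]
ring0 side 0.68 [0.6202, -0.1068, 0.0786]
ring0 side 0.62 [0.6362, 0.0738, 0.0741]
thermo_grip side 0.6 [0.3831, -0.341, 0.0842]
thermo_grip side 0.23 [0.6386, 0.0732, 0.0756]
sauce side 0.71 [0.6647, 0.3762, 0.0008]
sauce side 0.56 [0.4428, 0.2263, 0.01]
sauce side 0.43 [0.6375, 0.0717, 0.0783]
dip_bowl side 0.76 [0.4937, 0.0487, 0.0031]
dip_bowl side 0.41 [0.4323, 0.296, 0.0111]
side_bowl side 0.68 [0.6702, -0.3158, -0.0036]
side_bowl side 0.68 [0.4423, 0.2262, 0.0081]
side_bowl side 0.46 [0.4309, -0.2892, -0.0001]
spatula side 0.81 [0.4265, -0.0187, -0.0025]
pepper side 0.57 [0.7137, 0.2742, -0.0003]
pepper side 0.47 [0.4277, -0.0177, -0.0005]
board top 0.67 [0.4349, 0.2932, 0.002]
lift_grip top 0.97 [0.6478, 0.18, 0.119]
lift_grip top 0.35 [0.4359, 0.2962, 0.0125]
tart0 top 0.78 [0.4276, 0.3699, 0.013]
tart0 top 0.7 [0.6209, -0.1096, 0.0716]
tart0 top 0.56 [0.4371, 0.2959, 0.0112]
ring0 top 0.69 [0.6268, -0.0119, 0.0759]
ring0 top 0.64 [0.6386, 0.0745, 0.0733]
ring0 top 0.61 [0.6227, -0.1092, 0.0797]
thermo_grip top 0.6 [0.3818, -0.3419, 0.0767]
sauce top 0.57 [0.6656, 0.3764, -0.002]
sauce top 0.53 [0.4238, -0.0125, -0.0]
dip_bowl top 0.78 [0.4963, 0.0455, 0.0024]
dip_bowl top 0.56 [0.6673, 0.3778, 0.0]
dip_bowl top 0.54 [0.6371, 0.0774, 0.0737]
side_bowl top 0.78 [0.6704, -0.3151, -0.0014]
side_bowl top 0.73 [0.4345, -0.2866, -0.0012]
spatula top 0.82 [0.4236, -0.0137, -0.0002]
pepper top 0.85 [0.716, 0.2739, -0.0]
```

View pics/s40.png

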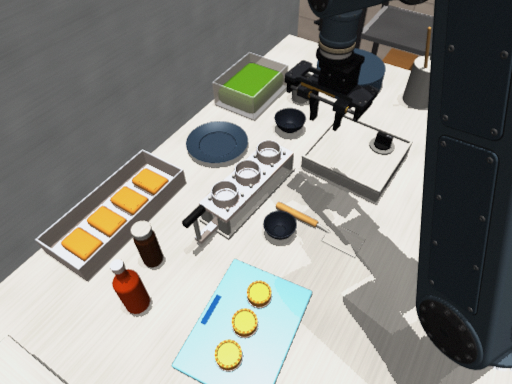

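View pics/t40.png

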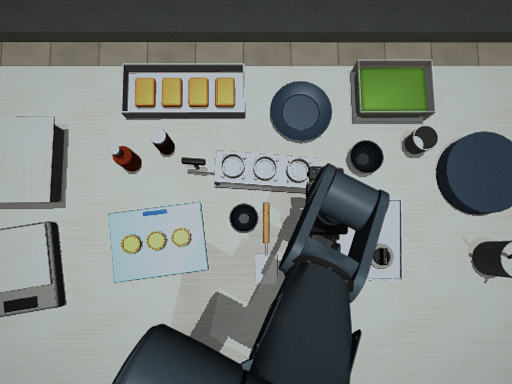

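View pics/w40.png

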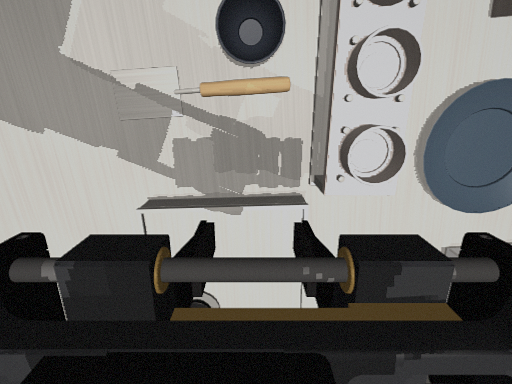

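Call:
jog_arm(
  steps=[
    {"fingers":60,"delta_pos":[0,0,0],"turn":0},
    {"fingers":60,"delta_pos":[0,0,0],"turn":0},
    {"fingers":60,"delta_pos":[0,0,0],"turn":0},
  ],
)

```text
time_s: 60.33
position: [0.4866, -0.1281, 0.2496]
tcp_rot: [[0.997, -0.0, 0.076], [-0.076, -0.0, 0.997], [-0.0, -1.0, -0.0]]
force: [0.3, 1.4, -0.2]
opening: 0.602
```

```bash
python3 -c "
from rig import *
print(hand_in())"
```

```text
the job is handed in; nothing more can be done
None
```

The whole job is done and handed in at about 60 s of the 210 s limit; the rig gave no verdict. All three tins held tarts, so all three went through the stand.

- **Thermostat:** It was turned anticlockwise to its stop, where the wrist felt about 0.9–1.1 N m. My first release turned the gripper back 12° while opening, so I gripped the knob again and pressed it back to the stop. I released it the second time without turning.
- **Loading and lifting:** The three tins went into the three nests. The handle rose 36 mm to its end stop, where the force stepped from 11 to 18.5 N. The side and top pictures showed all three tarts upright above their rings.
- **Unloading:** The tarts stand on the board, 65–75 mm apart along its middle. The handle was then pushed down until it stopped moving, with the force rising from 4 to 14 N.

**Last checks:**
- **Tarts:** The final side and top pictures show all three upright on the board, about (0.425, 0.367), (0.435, 0.295) and (0.443, 0.226) m.
- **Rings and handle:** The three empty rings are flat in their nests, and the handle is at 0.115 m.
- **Bystanders and board:** All of the other things read within about 6 mm of where they started, and the board was not seen to move.
- **Gripper:** It is clear of everything.

No check failed. The tins slipped a few millimetres in the grip on the second and third carries, and the nest positions differed by 2–4 mm between cameras. I corrected for both from the wrist view before setting each tin down. I saw no clear slackening of the grip.

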